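Load three brass bushes into the rows of their length

TASK

Sort the three loose brass bushes by length: clip each into the empty sprung nest of the row whose bush has the same length, one end under the lip against the spring and the other down behind the fixed stop, so that it lies fully home in its saddle and the spring holds it against the stop. Do not shove the other loose things about.

Things in the scene. Friction and masses are not known exactly. Their poses are not given: they have to be found in the camera images.
- bush_short: loose plain brass bush, the short one: a round bar 20 mm in diameter and 40 mm long with small dark bores in its ends, starts lying on the bench; origin at its centre, x along its length (both ends alike)
- bush_middle: loose plain brass bush, the middle one: a round bar 20 mm in diameter and 50 mm long with small dark bores in its ends, starts lying on the bench; origin at its centre, x along its length (both ends alike)
- bush_long: loose plain brass bush, the long one: a round bar 20 mm in diameter and 60 mm long with small dark bores in its ends, starts lying on the bench; origin at its centre, x along its length (both ends alike)
- rack_short: fixed row for 40 mm bushes: plate 130 x 100 x 8 mm, two sprung nests along its x; the one at y = +27 mm holds a 40 mm bush, the one at y = -27 mm is empty. Origin under the plate's centre, z up. The opening from lip to stop is 6 mm less than the bush: enter tilted, -x end low under the lip, push the follower back 10 to 12 mm, lower the other end behind the stop
- seat_short (a point): centre of the short bush when home in the empty nest of that row (-14, -27, 45 mm in the rack's frame, axes alike): it lies in a vee saddle 16 mm wide, its axis along the rack's x, 45 mm over the bench, its underside at 35 mm
- lip_short (a point): middle of the underside of that empty nest's lip at its free edge (-28, -27, 61 mm in the rack's frame): a fixed steel plate 16 mm wide, 3 mm thick, running from here to -x over the follower to a spring housing 18 mm wide behind x = -48 mm; lip and housing tops 64 mm over the bench
- stop_short (a point): top middle of the face of that empty nest's fixed end stop (6, -27, 43 mm in the rack's frame); the face looks to -x, the stop is 6 mm thick and 14 mm wide
- follower_short (a joint): travel to -x of that empty nest's sprung follower, a plate 12 mm wide and 20 mm tall, centred 45 mm over the bench, face at x = -30 mm of the rack when free; m: 0 free (2 N), 0.004 with the right bush home (3.6 N), 0.014 bottomed (7.6 N)
- rack_middle: fixed row for 50 mm bushes: plate 130 x 100 x 8 mm, two sprung nests along its x; the one at y = +27 mm holds a 50 mm bush, the one at y = -27 mm is empty. Origin under the plate's centre, z up. The opening from lip to stop is 6 mm less than the bush: enter tilted, -x end low under the lip, push the follower back 10 to 12 mm, lower the other end behind the stop
- seat_middle (a point): centre of the middle bush when home in the empty nest of that row (-9, -27, 45 mm in the rack's frame, axes alike): it lies in a vee saddle 16 mm wide, its axis along the rack's x, 45 mm over the bench, its underside at 35 mm
- lip_middle (a point): middle of the underside of that empty nest's lip at its free edge (-28, -27, 61 mm in the rack's frame): a fixed steel plate 16 mm wide, 3 mm thick, running from here to -x over the follower to a spring housing 18 mm wide behind x = -48 mm; lip and housing tops 64 mm over the bench
- stop_middle (a point): top middle of the face of that empty nest's fixed end stop (16, -27, 43 mm in the rack's frame); the face looks to -x, the stop is 6 mm thick and 14 mm wide
- follower_middle (a joint): travel to -x of that empty nest's sprung follower, a plate 12 mm wide and 20 mm tall, centred 45 mm over the bench, face at x = -30 mm of the rack when free; m: 0 free (2 N), 0.004 with the right bush home (3.6 N), 0.014 bottomed (7.6 N)
- rack_long: fixed row for 60 mm bushes: plate 130 x 100 x 8 mm, two sprung nests along its x; the one at y = +27 mm holds a 60 mm bush, the one at y = -27 mm is empty. Origin under the plate's centre, z up. The opening from lip to stop is 6 mm less than the bush: enter tilted, -x end low under the lip, push the follower back 10 to 12 mm, lower the other end behind the stop
- seat_long (a point): centre of the long bush when home in the empty nest of that row (-4, -27, 45 mm in the rack's frame, axes alike): it lies in a vee saddle 16 mm wide, its axis along the rack's x, 45 mm over the bench, its underside at 35 mm
- lip_long (a point): middle of the underside of that empty nest's lip at its free edge (-28, -27, 61 mm in the rack's frame): a fixed steel plate 16 mm wide, 3 mm thick, running from here to -x over the follower to a spring housing 18 mm wide behind x = -48 mm; lip and housing tops 64 mm over the bench
- stop_long (a point): top middle of the face of that empty nest's fixed end stop (26, -27, 43 mm in the rack's frame); the face looks to -x, the stop is 6 mm thick and 14 mm wide
- follower_long (a joint): travel to -x of that empty nest's sprung follower, a plate 12 mm wide and 20 mm tall, centred 45 mm over the bench, face at x = -30 mm of the rack when free; m: 0 free (2 N), 0.004 with the right bush home (3.6 N), 0.014 bottomed (7.6 N)
- collar: loose steel collar 40 mm across, 16 mm tall, lying among the bushes; bystander, origin under its centre
- wrench: loose steel wrench 130 mm long, lying along its x among the bushes; bystander
- oil: loose black bottle 44 mm across, 110 mm tall; bystander, origin under its centre
- jar: loose black jar 70 mm across, 90 mm tall; bystander, origin under its centre
- brush: loose brush 160 mm long, beyond the rows; bystander
- mug: loose white mug 76 mm across, 85 mm tall; bystander, origin under its centre
Things that resemble listed ones, but are neither listed nor needed, are in the scene too. What is shaped like the bush_long but pink or turquoise is not meant.

How it is judged:
By the outcome, as a careful person would: the job done as asked, in the order asked, and still so for the second after the job is handed in, with the robot touching nothing.
It also fails if it takes over 72 s, if anything falls off the work surface, if the arm or the gripper's body presses on something with over 40 N, if the wrist force passes 120 N, or if a joint passes its speed limit or range.

ROBOT

A 6-joint arm with a two-finger parallel gripper is mounted at the origin on the work surface. World frame = base frame: x ahead of the robot, y to its left, z up, the work surface at z = 0. Lengths are in m, angles in rad, forces in N, time in s.
With the tool pointing down it reaches from about 0.3 to 1 m from the base axis. Payload 5.1 kg.
Tool frame: the origin (TCP) lies midway between the tips of the shut fingers; the grasp point (between the pads) lies 19 mm behind it; z points along the fingers, y is the line along which they close (so a half turn about z gives the same grasp; the last joint's range is limited). The gripper opens to 95 mm and grips with 3 to 60 N. Pads are 20 mm wide; open, the fingers measure 119 mm over their backs; the gripper's body (75 mm by 180 mm) begins 59 mm behind the grasp point.
Start: joints at [1.048, 0.124, 1.65, -0, 1.367, -0.083], TCP at [0.277, 0.588, 0.18] pointing down, gripper open.
Joint ranges: [-2.61, 2.61], [-1.02, 2.33], [0.03, 2.71], [-1.35, 4.49], [0.32, 2.68], [-2.91, 2.91]. Speed limits (rad/s): [2.57, 2.57, 3.14, 3.14, 3.14, 3.14].

INTERFACE

Orientations are given as a 3x3 rotation matrix whose columns are the frame's x, y, z axes.
In Python, from cell import r gives the robot as it stands.
- The arm moves only by the shell command python3 -m creep 'ROWS'. ROWS is JSON, a list of rows, each a list of 3 entries, a list of its own where there are three numbers: the shift along the tool's x, y, z in m, then the turn, a rotation vector about the tool's x, y, z in rad, then the finger opening in m, from 0 to 0.0951. A call has 1 to 12 rows; each row shifts and turns the commanded pose from where the row before left it, along the tool's axes as they then stand; what a row does not reach is not made up. A row lasts 1/10 s, in which the tool goes at most 50 mm and 8.59 degrees, less where a joint would pass 70% of its speed; a pose out of reach is approached as far as the arm can. A call is refused whole if a number of a shift passes 0.05 or a number of a turn 0.15, either way. A call with a gripper value outside its range is refused whole. The fingers move at their own pace and stop on an object; the grip force is fixed at half the most. Time passes only in rows, so rows that do not move let the fingers close. It gives the time, the measured TCP pose, the force, the opening and the grip force at its end, in the units of the state.
- r.observe(): the state, without advancing time (a new reading comes with each control period).
- r.snapshot(name): name is "scene" or "top" or "wrist"; returns the picture (480x640x3 uint8, red, green, blue); there is no depth.
- r.get_calibration(name): a dict with "fx", "fy", "cx", "cy" (pixels), "k1" (the pictures are not rectified: a ray, as slopes to the right and down, at radius r is drawn at 1 + k1 r^2 times it, then the intrinsics apply), "origin" and "rotation" of the camera in the world; the wrist camera has in their place "tool_from_camera" (4x4, takes a point from camera to tool coordinates, whose origin is the TCP and whose axes are the flange's). Camera axes: x right, y down, z forward; pixel columns grow to the right and rows downward; lengths in m; the calibration is good to about 2 mm. A picture is of the moment at which its call begins: read the wrist's pose just before it. get_calibration takes no time and is no camera call.
- r.hand_in(): hands the job in; it is judged then, once.
The state is a dict: "clock": time; "joints": joint angles; "dq": joint speeds; "joint_efforts": joint torques, N m; "tcp_pos": TCP position; "tool_rot": TCP orientation; "wrist_force": force on the tool from outside, world axes, zero at the start; "torque": the same for the moment, N m; "opening": finger opening in m; "grasp_force": force on a finger pad.
Only numpy, scipy, OpenCV 4.12 (cv2) and the standard library are available. Lean on these libraries where they do the work, as an engineer would, in place of code of your own. Each camera call takes 0.05 s, during which the arm holds its last target. There are 200 camera calls.

## Working session

There is one attempt and no reset: what is moved stays moved. The work goes in short steps, Python scripts to look and compute and a shell command to move; the robot and the scene stay as the last step left them, time stands still between calls to the robot, and variables do not carry over. Pictures are saved under pics/ and viewed, at most 10 in all, crops included, and the job is handed in when it is done.

```bash
mkdir -p pics; ls; python3 - <<'E'
from cell import r
import cv2,numpy as np
print(r.observe())
for n in("scene","top"):
    cv2.imwrite(f"pics/{n}0.png",r.snapshot(n)[:,:,::-1]); 
for n in("scene","top","wrist"): print(n,r.get_calibration(n))
E
```

```text
pics
{'clock': 0.0, 'joints': array([ 1.04836390e+00,  1.24493395e-01,  1.65165078e+00,  1.43850648e-05,
        1.36750428e+00, -8.26026220e-02]), 'dq': array([ 0.00175394, -0.00044209, -0.00059816, -0.00173947,  0.00210078,
        0.00129266]), 'joint_efforts': array([-1.72193584e-03, -4.17622018e+01, -3.59922910e+01,  7.72945862e-02,
        4.92213399e-02, -1.62983051e-04]), 'tcp_pos': array([0.27643062, 0.58751044, 0.17900843]), 'tool_rot': array([[-9.04822806e-01,  4.25787051e-01, -1.03802983e-03],
       [ 4.25788277e-01,  9.04821084e-01, -1.77453831e-03],
       [ 1.83655844e-04, -2.04762367e-03, -9.99997887e-01]]), 'wrist_force': array([0.3793134 , 0.12775058, 0.67551294]), 'torque': array([-0.00082284,  0.0144818 , -0.01053131]), 'grasp_force': 0.0, 'opening': 0.09520262761641987}
scene {'fx': 507.5714661681408, 'fy': 507.5714661681408, 'cx': 318.08986179291554, 'cy': 233.265190744685, 'k1': -0.05107981046981612, 'origin': array([1.12737469, 0.65736221, 0.99383923]), 'rotation': array([[-0.75475574,  0.48121494, -0.44584297],
       [ 0.65600436,  0.55216847, -0.51455637],
[... 198 characters left out ...]
ray([0.3603759 , 0.03150634, 1.05610749]), 'rotation': array([[ 0.02575366, -0.98392878,  0.17669438],
       [-0.99958769, -0.02759099, -0.00794893],
       [ 0.01269635, -0.17641682, -0.98423367]])}
wrist {'fx': 331.9013146202131, 'fy': 331.9013146202131, 'cx': 316.04424917855204, 'cy': 242.83496917773283, 'k1': -0.043423060210648144, 'tool_from_camera': array([[ 6.41249177e-04, -9.64637939e-01, -2.63577758e-01,
         7.35836991e-02],
       [ 9.99999245e-01,  8.94873328e-04, -8.42180587e-04,
         5.58638318e-04],
       [ 1.04826805e-03, -2.63577019e-01,  9.64637785e-01,
        -2.05741427e-01],
       [ 0.00000000e+00,  0.00000000e+00,  0.00000000e+00,
         1.00000000e+00]])}
```

View pics/top0.png

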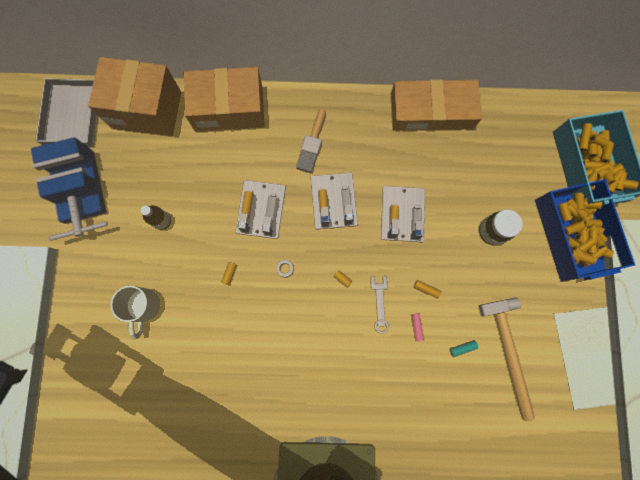

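View pics/scene0.png

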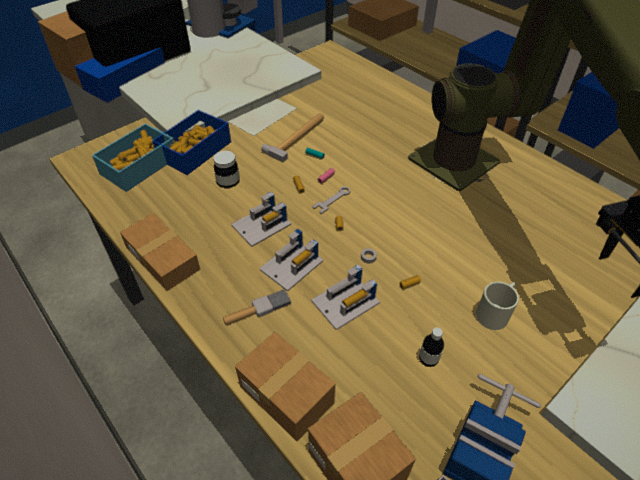

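The top view shows three brass bushes near (229,273), (343,279) and (427,289), and racks near (261,209), (334,201) and (403,214). I'll enlarge it to read edges.

```bash
cat > h.py <<'E'
import numpy as np,cv2
from cell import r
def ray(c,px):
    k=np.array(px,float).reshape(-1,2); d=np.stack([(k[:,0]-c['cx'])/c['fx'],(k[:,1]-c['cy'])/c['fy']],1); u=d.copy()
    for _ in range(8): u=d/(1+c['k1']*(u**2).sum(1,keepdims=True))
    return np.c_[u,np.ones(len(u))]
def pose(c,s=None):
    if 'origin' in c: return np.array(c['origin']),np.array(c['rotation'])
    T=c['tool_from_camera'];R=np.array(s['tool_rot']);return s['tcp_pos']+R@T[:3,3],R@T[:3,:3]
def world(name,px,z,s=None):
    c=r.get_calibration(name);o,R=pose(c,s);d=ray(c,px)@R.T
    return o+d*((z-o[2])/d[:,2])[:,None]
def proj(name,P,s=None):
    c=r.get_calibration(name);o,R=pose(c,s);q=(np.atleast_2d(P)-o)@R;u=q[:,:2]/q[:,2:]
    u=u*(1+c['k1']*(u**2).sum(1,keepdims=True));return u*c['fx']+[c['cx'],c['cy']]
E
python3 - <<'E'
import cv2
i=cv2.imread('pics/top0.png')
a=cv2.resize(i[170:250,230:430],(800,320),interpolation=cv2.INTER_CUBIC)
b=cv2.resize(i[250:310,215:445],(800,209),interpolation=cv2.INTER_CUBIC)
cv2.imwrite('pics/c1.png',cv2.vconcat([a,b]))
E
```

```text
(no output)
```

View pics/c1.png

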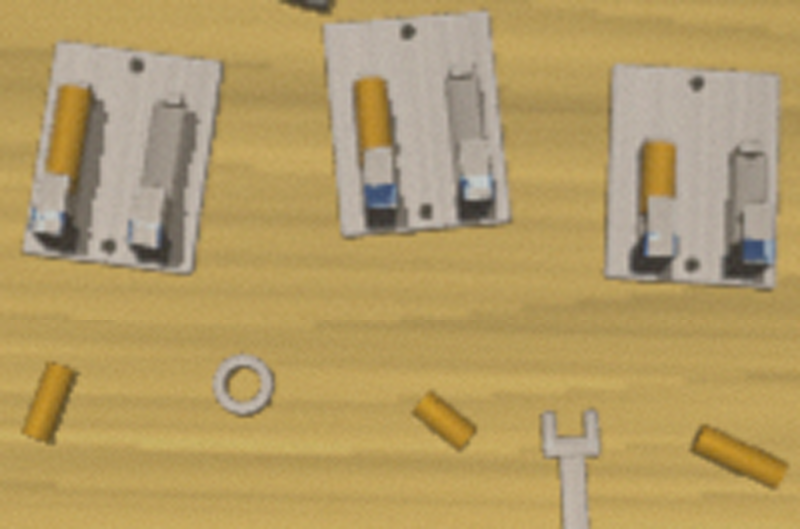

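```bash
python3 - <<'E'
from h import *
A=lambda p:np.array(p)/4+[230,170]
B=lambda p:(np.array(p)-[0,320])/3.48+[215,250]
for n,p,sx in(('long',[(58,42),(222,62),(192,273),(23,252)],-4),('middle',[(323,24),(490,11),(511,223),(343,237)],-9),('short',[(614,66),(779,75),(774,289),(606,277)],-14)):
    w=world('top',A(p),0.008)[:,:2]
    m=np.array([[65,50],[65,-50],[-65,-50],[-65,50]])/1e3
    c=w.mean(0);a=w-c;t=np.arctan2((m[:,0]*a[:,1]-m[:,1]*a[:,0]).sum(),(m*a).sum())
    R=np.array([[np.cos(t),-np.sin(t)],[np.sin(t),np.cos(t)]])
    s=c+R@np.array([sx,-27])/1e3
    print('rack',n,c.round(4),'yaw',t.round(3),'err mm',(1e3*(m@R.T+c-w)).round(1).tolist(),'seat',s.round(4))
for n,p in(('left',[(62,365),(40,441)]),('mid',[(424,400),(468,440)]),('right',[(700,438),(781,474)])):
    w=world('top',B(p),0.01)[:,:2];d=w[0]-w[1]
    print(n,w.mean(0).round(4),np.linalg.norm(d).round(4),'yaw',np.arctan2(d[1],d[0]).round(3))
E
```

```text
rack long [0.6144 0.1673] yaw -0.099 err mm [[1.3, 0.9], [0.8, -1.0], [-1.2, -0.5], [-0.9, 0.5]] seat [0.6078 0.1408]
rack middle [ 0.6397 -0.0041] yaw 0.113 err mm [[0.0, -0.0], [0.3, -0.0], [-0.1, -0.7], [-0.3, 0.8]] seat [ 0.6338 -0.0319]
rack short [ 0.6123 -0.1673] yaw -0.036 err mm [[1.3, 0.9], [0.4, -0.9], [-0.4, -1.0], [-1.2, 1.1]] seat [ 0.5973 -0.1938]
left [0.4602 0.2309] 0.0515 yaw -0.221
mid [ 0.4559 -0.0283] 0.0389 yaw 0.856
right [ 0.4375 -0.2217] 0.0572 yaw 1.175
```

```bash
cat >> h.py <<'E'
from scipy.spatial.transform import Rotation as Ro
RACK=dict(long=(.6144,.1673,-.099,-4),middle=(.6397,-.0041,.113,-9),short=(.6123,-.1673,-.036,-14))
LEN=dict(long=60,middle=50,short=40)
def rot(yaw,tilt=0): # tool x at world yaw, tool down; tilt>0 lifts the far (-tool x) end
    return Ro.from_euler('z',yaw).as_matrix()@np.diag([1,-1,-1.])@Ro.from_euler('y',tilt).as_matrix()
def plan(p,R,n=None):
    s=r.observe();R0=s['tool_rot'];d=np.array(p)-s['tcp_pos'];rv=Ro.from_matrix(R0.T@R).as_rotvec()
    n=n or int(max(np.ceil(np.linalg.norm(d)/.045),np.ceil(np.linalg.norm(rv)/.145)))
    print('clock',round(s['clock'],2),'F',s['wrist_force'].round(1),'dist',d.round(4),'turn',rv.round(3),'rows',n)
    for i in range(n):
        print((R0.T@d/n).round(4).tolist(),(rv/n).round(4).tolist()); R0=R0@Ro.from_rotvec(rv/n).as_matrix()
def bush(z=.01,near=None,name='wrist'):
    """brass blobs in view -> world centre, size, yaw"""
    s=r.observe();im=r.snapshot(name);hsv=cv2.cvtColor(im,cv2.COLOR_RGB2HSV)
    m=((hsv[...,0]>12)&(hsv[...,0]<26)&(hsv[...,1]>185)&(hsv[...,2]>90)).astype('uint8')
    m=cv2.morphologyEx(m,cv2.MORPH_OPEN,np.ones((3,3)))
    for c in cv2.findContours(m,0,2)[0]:
        if cv2.contourArea(c)<150: continue
        w=world(name,c.reshape(-1,2),z,s)[:,:2]*1000
        (cx,cy),(a,b),t=cv2.minAreaRect(w.astype('float32'))
        bx=cv2.boxPoints(((cx,cy),(a,b),t));e=[bx[1]-bx[0],bx[2]-bx[1]];e=max(e,key=np.linalg.norm)
        if max(a,b)<90:print('blob',round(cx,1),round(cy,1),'size',round(max(a,b),1),round(min(a,b),1),'yaw',round(np.arctan2(e[1],e[0])%np.pi,3))
    return im,s
E
python3 - <<'E'
from h import *
bush(name='top')
plan([.460,.231,.16],rot(np.pi-.221))
E
```

```text
clock 0.15 F [-0.2  0.3  0.2] dist [ 0.1835 -0.3567 -0.0193] turn [-0.002 -0.    -0.219] rows 9
[-0.0353, -0.0272, 0.0022] [-0.0002, -0.0, -0.0243]
[-0.0347, -0.028, 0.0022] [-0.0002, -0.0, -0.0243]
[-0.034, -0.0289, 0.0022] [-0.0002, -0.0, -0.0243]
[-0.0332, -0.0297, 0.0022] [-0.0002, -0.0, -0.0243]
[-0.0325, -0.0305, 0.0022] [-0.0002, -0.0, -0.0243]
[-0.0318, -0.0313, 0.0022] [-0.0002, -0.0, -0.0243]
[-0.031, -0.032, 0.0022] [-0.0002, -0.0, -0.0243]
[-0.0302, -0.0328, 0.0022] [-0.0002, -0.0, -0.0243]
[-0.0294, -0.0335, 0.0021] [-0.0002, -0.0, -0.0243]
```

```bash
python3 -m creep '[[[-0.035,-0.027,0.002],[0,0,-0.024],0.05],[[-0.035,-0.028,0.002],[0,0,-0.024],0.05],[[-0.034,-0.029,0.002],[0,0,-0.024],0.05],[[-0.033,-0.03,0.002],[0,0,-0.024],0.05],[[-0.033,-0.03,0.002],[0,0,-0.024],0.05],[[-0.032,-0.031,0.002],[0,0,-0.024],0.05],[[-0.031,-0.032,0.002],[0,0,-0.024],0.05],[[-0.03,-0.033,0.002],[0,0,-0.024],0.05],[[-0.029,-0.034,0.002],[0,0,-0.024],0.05],[[0,0,0],[0,0,0],0.05]]'
python3 - <<'E'
from h import *
im,s=bush()
cv2.imwrite('pics/w1.png',im[:,:,::-1])
plan([.460,.231,.004],rot(np.pi-.221))
E
```

```text
clock: 1.15
tcp_pos: [0.4611, 0.227, 0.1617]
tool_rot: [[-0.974, 0.228, -0.0], [0.228, 0.974, -0.002], [-0.0, -0.002, -1.0]]
wrist_force: [-0.4, 0.5, -0.2]
opening: 0.05
grasp_force: 0.0
clock 1.2 F [-0.4  0.4  0.3] dist [-0.0003  0.002  -0.1578] turn [-0.    -0.001 -0.007] rows 4
[0.0001, 0.0005, 0.0395] [-0.0001, -0.0002, -0.0019]
[0.0002, 0.0005, 0.0395] [-0.0001, -0.0002, -0.0019]
[0.0002, 0.0005, 0.0395] [-0.0001, -0.0002, -0.0019]
[0.0002, 0.0005, 0.0395] [-0.0001, -0.0002, -0.0019]
```

View pics/w1.png

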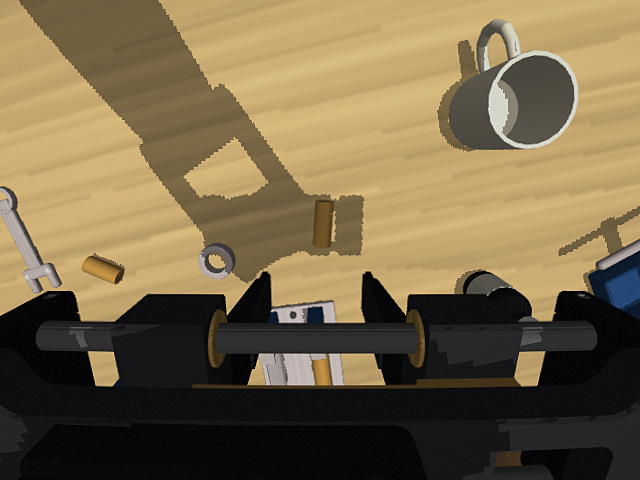

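The bush sits in the arm's shadow at about (323,200)–(324,247) px, slightly ahead of the fingers; the mask needs a lower brightness limit.

```bash
sed -i 's/\[...,2\]>90/[...,2]>50/' h.py; python3 - <<'E'
from h import *
im,s=bush(); print(cv2.cvtColor(im,cv2.COLOR_RGB2HSV)[223,[300,318,324,330,345]].tolist())
w=world('wrist',[(323.5,200),(324,247)],.012,s);print(w.round(4).tolist(),w.mean(0).round(4))
E
```

```text
[[19, 113, 115], [19, 166, 109], [18, 166, 112], [19, 114, 139], [20, 108, 116]]
[[0.4385, 0.2423, 0.012], [0.4898, 0.2313, 0.012]] [0.4642 0.2368 0.012 ]
```

```bash
sed -i 's/\[...,1\]>185/[...,1]>145/' h.py; python3 - <<'E'
from h import *
bush();print();bush(name='top')
E
```

```text
blob 656.3 207.7 size 61.3 40.2 yaw 1.343
blob 629.0 317.0 size 79.3 19.6 yaw 3.045
blob 574.5 78.9 size 79.8 19.9 yaw 2.762
blob 459.4 -28.8 size 47.8 23.2 yaw 0.917
blob 465.6 233.1 size 52.4 19.0 yaw 2.851

blob 438.1 -221.1 size 62.5 19.5 yaw 1.161
blob 877.7 334.6 size 64.7 60.4 yaw 0.077
blob 892.4 -315.8 size 85.7 80.4 yaw 1.56
```

```bash
python3 -m creep '[[[0,0.001,0.04],[0,0,-0.003],0.05],[[0,0.001,0.04],[0,0,-0.003],0.05],[[-0.001,0.001,0.03],[0,0,0],0.05],[[0,0.001,0.0],[0,0,0],0.05],[[0,0,0.0],[0,0,0],0.05]]'
python3 - <<'E'
from h import *
im,s=bush(); cv2.imwrite('pics/w2.png',im[120:400,160:480,::-1]);print(s['tcp_pos'],proj('wrist',s['tcp_pos'],s))
E
```

```text
clock: 1.85
tcp_pos: [0.4611, 0.2358, 0.0525]
tool_rot: [[-0.977, 0.214, -0.001], [0.214, 0.977, -0.0], [0.001, -0.0, -1.0]]
wrist_force: [0.1, 0.4, 0.6]
opening: 0.0502
grasp_force: 0.0
blob 556.1 302.2 size 55.2 13.7 yaw 3.055
blob 520.0 136.5 size 55.4 13.8 yaw 2.774
blob 455.1 -30.3 size 22.8 19.8 yaw 2.654
blob 465.6 233.3 size 54.7 19.4 yaw 2.851
[0.46109401 0.23583234 0.05252296] [[315.6142656  268.26449271]]
```

View pics/w2.png

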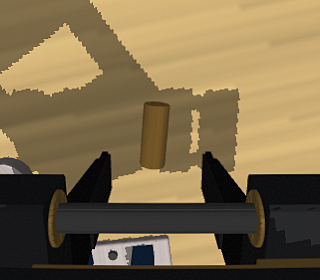

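```bash
python3 - <<'E'
from h import *
plan([.466,.2333,.004],rot(2.858),2)
E
```

```text
clock 1.9 F [ 0.8 -0.8  0.5] dist [ 0.0037 -0.0027 -0.0499] turn [0.001 0.002 0.067] rows 2
[-0.002, -0.001, 0.025] [0.0007, 0.0009, 0.0337]
[-0.0021, -0.0009, 0.025] [0.0007, 0.0009, 0.0337]
```

```bash
python3 -m creep '[[[-0.002,-0.001,0.016],[0,0.001,0.034],0.05],[[-0.002,-0.001,0.016],[0,0.001,0.033],0.05],[[0,0,0.016],[0,0,0],0.05],[[0,0,0],[0,0,0],0.05],[[0,0,0],[0,0,0],0.0],[[0,0,0],[0,0,0],0.0],[[0,0,0],[0,0,0],0.0],[[0,0,0],[0,0,0],0.0]]'
```

```text
clock: 2.7
tcp_pos: [0.4656, 0.2321, 0.0051]
tool_rot: [[-0.96, 0.281, -0.0], [0.281, 0.96, 0.001], [0.001, 0.001, -1.0]]
wrist_force: [-0.1, 0.2, 0.2]
opening: 0.0238
grasp_force: 0.0
```

Still closing. Continue, then lift and plan a look at the middle rack from beyond it.

```bash
python3 -m creep '[[[0,0,0],[0,0,0],0.0],[[0,0,0],[0,0,0],0.0],[[0,0,-0.02],[0,0,0],0.0],[[0,0,-0.04],[0,0,0],0.0],[[0,0,-0.04],[0,0,0],0.0],[[0,0,-0.04],[0,0,0],0.0],[[0,0,0],[0,0,0],0.0]]'
python3 - <<'E'
from h import *
c,s=np.cos(.113),np.sin(.113)
q=np.array([.6397,-.0041])+np.array([.15*c+.027*s,.15*s-.027*c]);print(q)
plan([*q,.19],rot(np.pi+.113))
E
```

```text
clock: 3.4
tcp_pos: [0.4694, 0.2333, 0.1517]
tool_rot: [[-0.96, 0.281, 0.01], [0.281, 0.96, 0.005], [-0.008, 0.008, -1.0]]
wrist_force: [0.3, 0.5, 0.8]
opening: 0.0005
grasp_force: 0.0
[ 0.79178785 -0.01401385]
clock 3.4 F [0.3 0.5 0.8] dist [ 0.3224 -0.2473  0.0383] turn [ 0.006  0.01  -0.398] rows 10
[-0.0379, -0.0147, -0.0036] [0.0006, 0.001, -0.0398]
[-0.0373, -0.0162, -0.0037] [0.0006, 0.001, -0.0398]
[-0.0366, -0.0176, -0.0037] [0.0006, 0.001, -0.0398]
[-0.0359, -0.0191, -0.0037] [0.0006, 0.001, -0.0398]
[-0.0351, -0.0205, -0.0037] [0.0006, 0.001, -0.0398]
[-0.0343, -0.0219, -0.0037] [0.0006, 0.001, -0.0398]
[-0.0334, -0.0232, -0.0038] [0.0006, 0.001, -0.0398]
[-0.0324, -0.0245, -0.0038] [0.0006, 0.001, -0.0398]
[-0.0314, -0.0258, -0.0038] [0.0006, 0.001, -0.0398]
[-0.0303, -0.027, -0.0038] [0.0006, 0.001, -0.0398]
```

```bash
python3 - <<'E'
from h import *
im,s=bush(); cv2.imwrite('pics/w3.png',im[120:400,160:480,::-1])
E
```

```text
blob 605.2 188.6 size 74.6 4.9 yaw 2.855
blob 459.1 -29.2 size 48.2 23.1 yaw 0.913
blob 465.9 233.2 size 52.0 18.9 yaw 2.849
```

View pics/w3.png

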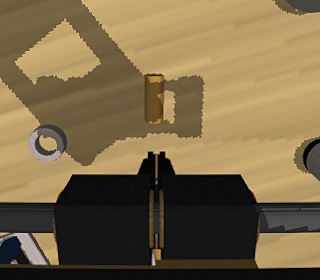

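```bash
python3 - <<'E'
from h import *
plan([.4655,.2332,.002],rot(2.854),4)
E
```

```text
clock 3.45 F [ 0.6 -0.2 -1.2] dist [-0.0021  0.0005 -0.1463] turn [0.004 0.004 0.003] rows 4
[0.0007, -0.0002, 0.0366] [0.0011, 0.001, 0.0007]
[0.0007, -0.0001, 0.0366] [0.0011, 0.001, 0.0007]
[0.0006, -0.0001, 0.0366] [0.0011, 0.001, 0.0007]
[0.0006, -0.0001, 0.0366] [0.0011, 0.001, 0.0007]
```

```bash
python3 -m creep '[[[0.001,0,0.01],[0.001,0.001,0.001],0.045],[[0.001,0,0.01],[0.001,0.001,0.001],0.045],[[0,0,0.01],[0.001,0.001,0.001],0.045],[[0,0,0.01],[0.001,0.001,0],0.045],[[0,0,0.01],[0,0,0],0.045],[[0,0,0.01],[0,0,0],0.045],[[0,0,0.02],[0,0,0],0.045],[[0,0,0.02],[0,0,0],0.045],[[0,0,0.025],[0,0,0],0.045],[[0,0,0.02],[0,0,0],0.045],[[0,0,0],[0,0,0],0.0],[[0,0,0],[0,0,0],0.0]]'
python3 -m creep '[[[0,0,0],[0,0,0],0.0],[[0,0,0],[0,0,0],0.0],[[0,0,0],[0,0,0],0.0],[[0,0,0],[0,0,0],0.0]]'
```

```text
clock: 4.65
tcp_pos: [0.4623, 0.232, -0.001]
tool_rot: [[-0.959, 0.284, -0.008], [0.284, 0.959, -0.002], [0.007, -0.005, -1.0]]
wrist_force: [-0.3, -0.7, 0.5]
opening: 0.0342
grasp_force: 0.0
clock: 5.05
tcp_pos: [0.4629, 0.2322, -0.0]
tool_rot: [[-0.959, 0.284, -0.006], [0.284, 0.959, -0.002], [0.005, -0.003, -1.0]]
wrist_force: [0.5, -0.5, -0.2]
opening: 0.0029
grasp_force: 0.0
```

```bash
python3 - <<'E'
from h import *
im,s=bush(); im2=r.snapshot('scene')
a=im[100:400,100:500];b=cv2.resize(im2[200:350,330:530],(400,300),interpolation=cv2.INTER_CUBIC)
cv2.imwrite('pics/w4.png',np.hstack([a,b])[:,:,::-1]); print(proj('scene',s['tcp_pos']),proj('wrist',s['tcp_pos'],s),proj('scene',[.4655,.2332,.01]))
E
```

```text
blob 533.4 173.7 size 50.6 2.5 yaw 1.292
blob 551.3 242.7 size 77.8 6.7 yaw 1.284
blob 466.0 233.4 size 56.4 19.4 yaw 2.869
[[409.3833168  283.05187852]] [[315.56957123 268.2968323 ]] [[409.50513669 281.34055797]]
```

View pics/w4.png

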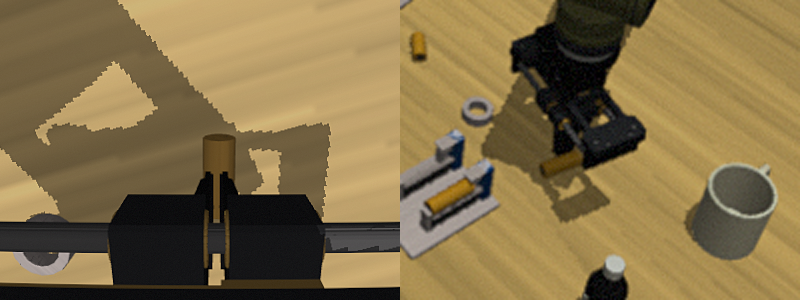

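```bash
python3 -m creep '[[[0,0,0],[0,0,0],0.0],[[0,0,0],[0,0,0],0.0]]'; python3 - <<'E'
from h import *
print(r.observe())
im=r.snapshot('wrist'); im2=r.snapshot('scene');im3=r.snapshot('top')
f=lambda a:cv2.resize(a,(400,300),interpolation=cv2.INTER_CUBIC)
a=f(im[210:330,240:400]);b=f(im2[225:300,380:480]);c=f(im3[240:300,195:275])
cv2.imwrite('pics/w5.png',np.vstack([np.hstack([a,b]),np.hstack([c,f(im2[150:300,320:520])])])[:,:,::-1])
E
```

```text
clock: 5.35
tcp_pos: [0.4624, 0.2321, -0.0007]
tool_rot: [[-0.959, 0.284, -0.007], [0.284, 0.959, -0.002], [0.006, -0.004, -1.0]]
wrist_force: [0.3, -0.0, -0.4]
opening: 0.0004
grasp_force: 0.0
{'clock': 5.35, 'joints': array([ 3.61094710e-01,  2.54313959e-02,  2.08145100e+00,  4.26486903e-04,
        1.04193172e+00, -9.22166082e-01]), 'dq': array([-0.00042745,  0.00019679, -0.00020804, -0.00129944, -0.00039087,
        0.00063008]), 'joint_efforts': array([ 2.11163977e-03, -3.19186842e+01, -3.07168436e+01,  1.92995346e-02,
        1.09080523e-01, -9.53896597e-05]), 'tcp_pos': array([ 0.4624155 ,  0.23205613, -0.00071182]), 'tool_rot': array([[-0.95886368,  0.28378341, -0.00688575],
       [ 0.28380402,  0.95887977, -0.00220682],
       [ 0.00597634, -0.00407024, -0.99997386]]), 'wrist_force': array([ 0.34338484, -0.00088451, -0.39188688]), 'torque': array([-0.02135411,  0.01682778, -0.00720259]), 'grasp_force': 0.0, 'opening': 0.0004024797747073382}
```

View pics/w5.png

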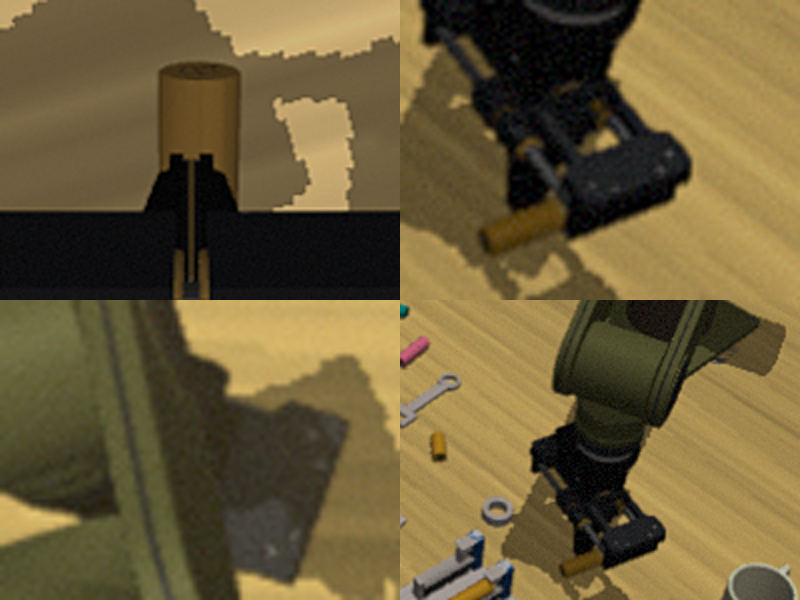

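```bash
python3 -m creep '[[[0,0,0],[0,0,0],0.045],[[0,0,0],[0,0,0],0.045],[[0,0,0],[0,0,0],0.045],[[0,0,0],[0,0,0],0.045],[[0,0,0],[0,0,0],0.045],[[0,0,0],[0,0,0],0.045],[[-0.003,0,0.002],[0,0,0],0.045],[[0,0,0.002],[0,0,0],0.045],[[0,0,0.002],[0,0,0],0.045],[[0,0,0],[0,0,0],0.045]]'
```

```text
clock: 6.5
tcp_pos: [0.4649, 0.231, -0.0073]
tool_rot: [[-0.959, 0.284, -0.008], [0.284, 0.959, -0.003], [0.007, -0.005, -1.0]]
wrist_force: [0.4, 0.3, 0.3]
opening: 0.0451
grasp_force: 0.0
```

No contact at z = −7 mm, so the real finger tips sit above the reported TCP. I'll continue down carefully.

```bash
python3 -m creep '[[[0,0,0.002],[0,0,0],0.045],[[0,0,0.002],[0,0,0],0.045],[[0,0,0.002],[0,0,0],0.045],[[0,0,0],[0,0,0],0.045],[[0,0,0],[0,0,0],0.015]]'
```

```text
clock: 7.0
tcp_pos: [0.4652, 0.2311, -0.0129]
tool_rot: [[-0.959, 0.284, -0.007], [0.284, 0.959, -0.002], [0.006, -0.004, -1.0]]
wrist_force: [-0.5, 0.8, 0.5]
opening: 0.0412
grasp_force: 0.0
```

```bash
python3 -m creep '[[[0,0,0],[0,0,0],0],[[0,0,0],[0,0,0],0],[[0,0,0],[0,0,0],0],[[0,0,0],[0,0,0],0],[[0,0,0],[0,0,0],0]]'
```

```text
clock: 7.5
tcp_pos: [0.4652, 0.2312, -0.0127]
tool_rot: [[-0.959, 0.284, -0.007], [0.284, 0.959, -0.002], [0.006, -0.004, -1.0]]
wrist_force: [0.6, 0.3, -0.5]
opening: 0.0031
grasp_force: 0.0
```

```bash
python3 -m creep '[[[0,0,0],[0,0,0],0.045],[[0,0,0],[0,0,0],0.045],[[0,0,0],[0,0,0],0.045],[[0,0,0],[0,0,0],0.045],[[0,0,0],[0,0,0],0.045],[[0,0,0],[0,0,0],0.045],[[0,0,0.002],[0,0,0],0.045],[[0,0,0.002],[0,0,0],0.045],[[0,0,0.002],[0,0,0],0.045],[[0,0,0.002],[0,0,0],0.045],[[0,0,0.001],[0,0,0],0.045],[[0,0,0],[0,0,0],0.045]]'
```

```text
clock: 8.7
tcp_pos: [0.465, 0.2311, -0.022]
tool_rot: [[-0.959, 0.284, -0.007], [0.284, 0.959, -0.002], [0.006, -0.004, -1.0]]
wrist_force: [0.4, -1.2, -0.2]
opening: 0.0448
grasp_force: 0.0
```

```bash
python3 -m creep '[[[0,0,0],[0,0,0],0],[[0,0,0],[0,0,0],0],[[0,0,0],[0,0,0],0],[[0,0,0],[0,0,0],0],[[0,0,0],[0,0,0],0],[[0,0,0],[0,0,0],0]]'; python3 - <<'E'
from h import *
bush()
E
```

```text
clock: 9.3
tcp_pos: [0.4654, 0.2313, -0.0215]
tool_rot: [[-0.959, 0.284, -0.006], [0.284, 0.959, -0.002], [0.006, -0.004, -1.0]]
wrist_force: [0.1, 0.7, 1.2]
opening: 0.0171
grasp_force: 28.8
blob 540.6 257.1 size 77.6 6.1 yaw 1.291
blob 491.4 200.7 size 38.4 5.1 yaw 2.803
blob 463.1 232.6 size 49.6 19.3 yaw 2.841
```

```bash
python3 -m creep '[[[0,0,0],[0,0,0],0.035],[[0,0,0],[0,0,0],0.035],[[0,0,0],[0,0,0],0.035],[[0,0,0.003],[0,0,0],0.035],[[0,0,0.003],[0,0,0],0.035],[[0,0,0.003],[0,0,0],0.035],[[0,0,0.002],[0,0,0],0.035],[[0,0,0],[0,0,0],0.0],[[0,0,0],[0,0,0],0],[[0,0,0],[0,0,0],0],[[0,0,0],[0,0,0],0],[[0,0,0],[0,0,0],0]]'; python3 - <<'E'
from h import *
bush();bush()
s=r.observe();print(s['tcp_pos'],s['wrist_force'],s['opening'])
E
```

```text
clock: 10.55
tcp_pos: [0.4651, 0.2311, -0.0327]
tool_rot: [[-0.959, 0.284, -0.007], [0.284, 0.959, -0.002], [0.006, -0.004, -1.0]]
wrist_force: [0.5, 1.2, -0.2]
opening: 0.0189
grasp_force: 30.0
blob 532.9 263.2 size 62.7 5.8 yaw 1.289
blob 484.4 201.8 size 36.0 4.7 yaw 2.801
blob 459.5 233.3 size 44.1 20.0 yaw 2.857
blob 532.7 262.4 size 65.7 5.8 yaw 1.289
blob 484.5 202.0 size 36.0 4.4 yaw 2.8
blob 460.0 233.2 size 43.1 20.0 yaw 2.857
[ 0.46514003  0.23113495 -0.03272016] [-0.09842839  0.31714616 -0.81869472] 0.019562014581789543
```

```bash
cat >> h.py <<'E'
def rackpt(n,x,y,z):
    X,Y,t,_=RACK[n];c,s=np.cos(t),np.sin(t);return np.array([X+(c*x-s*y)/1e3,Y+(s*x+c*y)/1e3,z/1e3])
HB=np.array([0,0,-.043])
def tcp_for(n,bx,bz,tilt,off=0,yoff=0):
    """TCP and R so that held bush centre is at rack (bx,-27+yoff,bz) mm; off = bush centre offset along tool x, mm"""
    R=rot(np.pi+RACK[n][2],tilt);return rackpt(n,bx,-27+yoff,bz)-R@(HB+[off/1e3,0,0]),R
E
python3 - <<'E'
from h import *
t=np.radians(15);print(rot(np.pi,t).round(2)) 
plan([.466,.2313,.1],rot(2.858),3)
p=rackpt('middle',110,-27,150);s=r.observe()
d=p-[s['tcp_pos'][0],s['tcp_pos'][1],.1]
import types
o=dict(s);o['tcp_pos']=np.array([.465,.2313,.1]);o['tool_rot']=rot(2.854)
r2=r.observe
import h; h.r=types.SimpleNamespace(observe=lambda:o)
h.plan(p,rot(np.pi+.113),9)
E
```

```text
[[-0.97  0.   -0.26]
 [ 0.    1.    0.  ]
 [ 0.26  0.   -0.97]]
clock 10.65 F [-0.1  0.3 -0.8] dist [0.0009 0.0002 0.1327] turn [-0.004 -0.006 -0.004] rows 3
[0.0, -0.0, -0.0442] [-0.0013, -0.002, -0.0014]
[-0.0001, 0.0, -0.0442] [-0.0013, -0.002, -0.0014]
[-0.0002, 0.0001, -0.0442] [-0.0013, -0.002, -0.0014]
clock 10.65 F [-0.1  0.3 -0.8] dist [ 0.287  -0.2498  0.05  ] turn [ 0.     0.    -0.401] rows 9
[-0.0385, -0.0176, -0.0056] [0.0, 0.0, -0.0445]
[-0.0376, -0.0193, -0.0056] [0.0, 0.0, -0.0445]
[-0.0367, -0.0209, -0.0056] [0.0, 0.0, -0.0445]
[-0.0358, -0.0225, -0.0056] [0.0, 0.0, -0.0445]
[-0.0347, -0.0241, -0.0056] [0.0, 0.0, -0.0445]
[-0.0336, -0.0256, -0.0056] [0.0, 0.0, -0.0445]
[-0.0325, -0.0271, -0.0056] [0.0, 0.0, -0.0445]
[-0.0312, -0.0285, -0.0056] [0.0, 0.0, -0.0445]
[-0.0299, -0.0299, -0.0056] [0.0, 0.0, -0.0445]
```

```bash
python3 -m creep '[[[0,0,-0.03],[-0.001,-0.002,-0.001],0],[[0,0,-0.05],[-0.001,-0.002,-0.001],0],[[0,0,-0.05],[-0.001,-0.002,-0.001],0],[[-0.038,-0.018,-0.006],[0,0,-0.044],0],[[-0.038,-0.019,-0.006],[0,0,-0.044],0],[[-0.037,-0.021,-0.006],[0,0,-0.044],0],[[-0.036,-0.023,-0.006],[0,0,-0.044],0],[[-0.035,-0.024,-0.006],[0,0,-0.045],0],[[-0.034,-0.026,-0.006],[0,0,-0.045],0],[[-0.032,-0.027,-0.006],[0,0,-0.045],0],[[-0.031,-0.029,-0.006],[0,0,-0.045],0],[[-0.03,-0.03,-0.006],[0,0,-0.045],0]]'
python3 -m creep '[[[0,0,0],[0,0,0],0]]'
python3 - <<'E'
from h import *
s=r.observe();im=r.snapshot('wrist')
q=proj('wrist',[rackpt('middle',*p) for p in ((65,50,8),(65,-50,8),(-65,-50,8),(-65,50,8),(-28,-19,64),(-28,-35,64),(16,-27,43),(-4,27,45))],s);print(q.round(0).tolist())
x0,y0=np.maximum(q.min(0)-30,0).astype(int);x1,y1=(q.max(0)+30).astype(int);print(x0,y0,x1,y1,s['tcp_pos'])
c=im[y0:y1,x0:x1];k=min(800/c.shape[1],600/c.shape[0]);print(k)
cv2.imwrite('pics/w6.png',cv2.resize(c,None,fx=k,fy=k,interpolation=cv2.INTER_CUBIC)[:,:,::-1]);cv2.imwrite('pics/w6full.png',im[:,:,::-1])
np.save('s6.npy',np.array([s['tcp_pos'],*s['tool_rot']]))
E
```

```text
clock: 11.85
tcp_pos: [0.7543, -0.0207, 0.151]
tool_rot: [[-0.993, -0.118, -0.001], [-0.118, 0.993, -0.001], [0.001, -0.001, -1.0]]
wrist_force: [-0.6, 0.7, -0.6]
opening: 0.0196
grasp_force: 30.0
clock: 11.95
tcp_pos: [0.7563, -0.0236, 0.1511]
tool_rot: [[-0.994, -0.113, 0.001], [-0.113, 0.994, -0.002], [-0.001, -0.003, -1.0]]
wrist_force: [-0.3, 0.2, -0.4]
opening: 0.0193
grasp_force: 30.0
[[396.0, 177.0], [300.0, 177.0], [298.0, 38.0], [404.0, 39.0], [333.0, 66.0], [313.0, 66.0], [323.0, 125.0], [384.0, 101.0]]
268 8 433 207 [ 0.75632245 -0.02362959  0.15112603]
3.0150753768844223
```

View pics/w6.png

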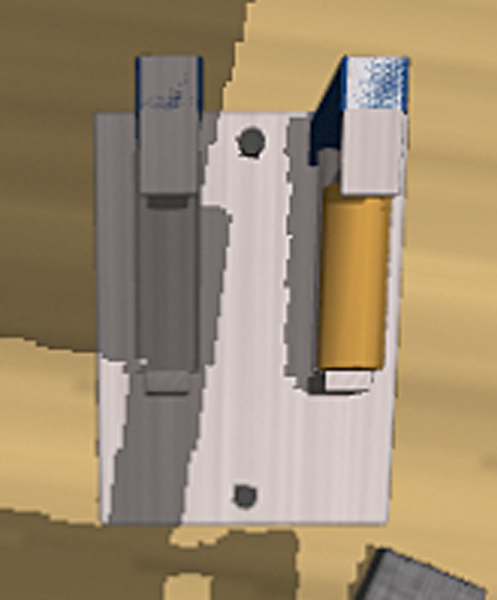

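Wrist view of the middle rack: lip edge at crop (138..197,193), stop top at (168,373), plate corners at (388,522), (102,523) and (97,114). All lie about 6 px farther out than the top camera predicted, so I'll fit the pose to these.

```bash
cat >> h.py <<'E'
def fitrack(n,px,pts,s):
    from scipy.optimize import least_squares
    def f(v):
        RACK[n]=(*v,0); return (proj('wrist',[rackpt(n,*p) for p in pts],s)-px).ravel()
    o=least_squares(f,RACK[n][:3],x_scale=[.01,.01,.1]);f(o.x);print(n,o.x.round(4),'res px',f(o.x).round(1).reshape(-1,2).tolist());return o.x
E
python3 - <<'E'
from h import *
a=np.load('s6.npy');s=dict(tcp_pos=a[0],tool_rot=a[1:])
px=np.array([(388,522),(102,523),(97,114),(138,193),(197,193),(341,195),(403,195),(146,373),(190,373)])/3.015+[268,8]
pts=[(65,50,8),(65,-50,8),(-65,-50,8),(-28,-35,64),(-28,-19,64),(-28,19,64),(-28,35,64),(16,-34,43),(16,-20,43)]
fitrack('middle',px,pts,s)
c=r.get_calibration('wrist')
E
```

```text
middle [ 0.6447 -0.0025  0.1195] res px [[0.6, 0.9], [-0.7, 0.9], [-1.2, -1.1], [0.7, 0.8], [0.9, 0.6], [-0.0, -0.1], [-0.9, -0.0], [-0.3, -0.8], [0.7, -0.9]]
```

```bash
sed -i "s/^RACK=.*/RACK=dict(long=(.6194,.1691,-.099,-4),middle=(.6447,-.0025,.1195,-9),short=(.6173,-.1655,-.036,-14))/" h.py; python3 - <<'E'
from h import *
p,R=tcp_for('middle',5,90,-np.radians(13));plan(p,R)
E
```

```text
clock 12.0 F [-0.1  0.6 -1. ] dist [-0.0921 -0.0061 -0.1025] turn [-0.002 -0.228 -0.006] rows 4
[0.023, 0.0011, 0.0256] [-0.0004, -0.057, -0.0015]
[0.0244, 0.0011, 0.0243] [-0.0004, -0.057, -0.0015]
[0.0258, 0.0012, 0.0229] [-0.0004, -0.057, -0.0015]
[0.027, 0.0012, 0.0214] [-0.0004, -0.057, -0.0015]
```

```bash
python3 -m creep '[[[0.023,0.001,0.025],[0,-0.057,-0.001],0],[[0.024,0.001,0.024],[0,-0.057,-0.002],0],[[0.026,0.001,0.023],[0,-0.057,-0.001],0],[[0.027,0.001,0.021],[0,-0.057,-0.002],0],[[0,0,0],[0,0,0],0],[[0,0,0],[0,0,0],0]]'
python3 - <<'E'
from h import *
p,R=tcp_for('middle',5,56,-np.radians(13));plan(p,R,4)
E
```

```text
clock: 12.6
tcp_pos: [0.659, -0.0254, 0.0482]
tool_rot: [[-0.968, -0.122, 0.22], [-0.119, 0.993, 0.027], [-0.222, -0.0, -0.975]]
wrist_force: [1.7, -0.4, 1.5]
opening: 0.0194
grasp_force: 30.0
clock 12.6 F [ 1.7 -0.4  1.5] dist [ 0.0034 -0.0022 -0.0341] turn [ 0.    -0.003  0.003] rows 4
[0.0011, -0.0006, 0.0085] [0.0, -0.0008, 0.0007]
[0.0011, -0.0006, 0.0085] [0.0, -0.0008, 0.0007]
[0.0011, -0.0006, 0.0085] [0.0, -0.0008, 0.0007]
[0.0011, -0.0006, 0.0085] [0.0, -0.0008, 0.0007]
```

```bash
python3 -m creep '[[[0.001,-0.0006,0.0085],[0,-0.001,0.001],0],[[0.001,-0.0006,0.0085],[0,-0.001,0.001],0],[[0.001,-0.0006,0.0085],[0,-0.001,0.001],0],[[0.001,-0.0006,0.0085],[0,0,0],0],[[0,0,0],[0,0,0],0],[[0,0,0],[0,0,0],0]]'
python3 - <<'E'
from h import *
p,R=tcp_for('middle',-14.4,51.5,-np.radians(13));plan(p,R,6)
E
```

```text
clock: 13.2
tcp_pos: [0.6658, -0.0284, 0.0153]
tool_rot: [[-0.967, -0.119, 0.226], [-0.116, 0.993, 0.026], [-0.228, -0.001, -0.974]]
wrist_force: [-1.1, 0.7, -0.8]
opening: 0.0194
grasp_force: 30.0
clock 13.2 F [-1.1  0.7 -0.8] dist [-0.0225 -0.0015 -0.0057] turn [-0.001  0.003 -0.   ] rows 6
[0.0039, 0.0002, 0.0001] [-0.0001, 0.0004, -0.0]
[0.0039, 0.0002, 0.0001] [-0.0001, 0.0004, -0.0]
[0.0039, 0.0002, 0.0001] [-0.0001, 0.0004, -0.0]
[0.0039, 0.0002, 0.0001] [-0.0001, 0.0004, -0.0]
[0.0039, 0.0002, 0.0001] [-0.0001, 0.0004, -0.0]
[0.0039, 0.0002, 0.0001] [-0.0001, 0.0004, -0.0]
```

```bash
python3 -m creep '[[[0.004,0,0],[0,0,0],0],[[0.004,0,0],[0,0,0],0],[[0.003,0,0],[0,0,0],0],[[0,0,0],[0,0,0],0],[[0,0,0],[0,0,0],0]]'; python3 -m creep '[[[0.003,0,0],[0,0,0],0],[[0.002,0,0],[0,0,0],0],[[0,0,0],[0,0,0],0]]'
python3 - <<'E'
from h import *
p,R=tcp_for('middle',-14.4,51.5,-np.radians(13));plan(p,R,2)
E
```

```text
clock: 13.7
tcp_pos: [0.6552, -0.0297, 0.0137]
tool_rot: [[-0.967, -0.119, 0.227], [-0.116, 0.993, 0.026], [-0.229, -0.001, -0.973]]
wrist_force: [0.2, -0.2, -1.5]
opening: 0.0193
grasp_force: 30.0
clock: 14.0
tcp_pos: [0.6516, -0.0302, 0.0135]
tool_rot: [[-0.966, -0.119, 0.23], [-0.116, 0.993, 0.026], [-0.231, -0.001, -0.973]]
wrist_force: [2.8, 0.3, 1.3]
opening: 0.0191
grasp_force: 30.0
clock 14.0 F [2.8 0.3 1.3] dist [-0.0084  0.0004 -0.0039] turn [-0.002  0.007 -0.   ] rows 2
[0.0045, 0.0007, 0.0009] [-0.0008, 0.0033, -0.0001]
[0.0045, 0.0007, 0.001] [-0.0008, 0.0033, -0.0001]
```

```bash
python3 -m creep '[[[0.003,0.0005,0.001],[0,0.002,0],0],[[0.003,0.0005,0.001],[0,0.002,0],0],[[0.003,0,0.0005],[0,0.002,0],0],[[0,0,0],[0,0,0],0],[[0,0,0],[0,0,0],0]]'
python3 - <<'E'
from h import *
p,R=tcp_for('middle',-14.4,51.5,-np.radians(13));plan(p,R,1)
p,R=tcp_for('middle',-12.5,45.5,0);plan(p,R,6)
E
```

```text
clock: 14.5
tcp_pos: [0.6441, -0.0304, 0.0094]
tool_rot: [[-0.967, -0.119, 0.226], [-0.116, 0.993, 0.025], [-0.227, -0.002, -0.974]]
wrist_force: [6.5, -0.3, 3.3]
opening: 0.0195
grasp_force: 30.0
clock 14.5 F [ 6.5 -0.3  3.3] dist [-0.0008  0.0006  0.0002] turn [-0.002  0.002 -0.   ] rows 1
[0.0007, 0.0007, -0.0004] [-0.0021, 0.0021, -0.0001]
clock 14.5 F [ 6.5 -0.3  3.3] dist [-0.0086 -0.0004 -0.0069] turn [-0.002  0.229 -0.   ] rows 6
[0.0016, 0.0001, 0.0008] [-0.0003, 0.0382, -0.0001]
[0.0016, 0.0001, 0.0009] [-0.0003, 0.0382, -0.0001]
[0.0016, 0.0001, 0.0009] [-0.0003, 0.0382, -0.0001]
[0.0015, 0.0001, 0.001] [-0.0003, 0.0382, -0.0001]
[0.0015, 0.0001, 0.001] [-0.0003, 0.0382, -0.0001]
[0.0015, 0.0001, 0.0011] [-0.0003, 0.0382, -0.0001]
```

```bash
python3 -m creep '[[[0.0016,0.0002,0.0008],[0,0.038,0],0],[[0.0016,0.0002,0.0008],[0,0.038,0],0],[[0.0016,0.0001,0.0009],[0,0.038,0],0],[[0.0015,0,0.001],[0,0.038,0],0],[[0.0015,0,0.001],[0,0.038,0],0],[[0.0015,0,0.001],[0,0.038,0],0],[[0,0,0],[0,0,0],0],[[0,0,0],[0,0,0],0]]'
python3 - <<'E'
from h import *
p,R=tcp_for('middle',-12.5,45,0);plan(p,R,1)
E
```

```text
clock: 15.3
tcp_pos: [0.6357, -0.0312, 0.0021]
tool_rot: [[-0.993, -0.119, 0.001], [-0.119, 0.993, -0.002], [-0.001, -0.002, -1.0]]
wrist_force: [7.7, 0.3, 1.2]
opening: 0.0194
grasp_force: 30.0
clock 15.3 F [7.7 0.3 1.2] dist [-0.0002  0.0004 -0.0001] turn [-0.002  0.001 -0.   ] rows 1
[0.0001, 0.0004, 0.0001] [-0.0024, 0.0011, -0.0003]
```

```bash
python3 -m creep '[[[0,0,0.001],[0,0,0],0],[[0,0,0],[0,0,0],0],[[0,0,0],[0,0,0],0]]';  python3 -m creep '[[[-0.002,0,0],[0,0,0],0],[[0,0,0],[0,0,0],0],[[0,0,0],[0,0,0],0]]'
```

```text
clock: 15.6
tcp_pos: [0.6358, -0.0312, 0.0021]
tool_rot: [[-0.993, -0.119, 0.002], [-0.119, 0.993, -0.002], [-0.002, -0.002, -1.0]]
wrist_force: [5.2, 0.2, 6.0]
opening: 0.0193
grasp_force: 30.0
clock: 15.9
tcp_pos: [0.6367, -0.0312, 0.002]
tool_rot: [[-0.993, -0.119, -0.0], [-0.119, 0.993, -0.003], [0.001, -0.002, -1.0]]
wrist_force: [1.7, -1.5, 7.4]
opening: 0.0193
grasp_force: 30.0
```

```bash
python3 -m creep '[[[0,0,0],[0,0,0],0.034],[[0,0,0],[0,0,0],0.034],[[0,0,0],[0,0,0],0.034],[[0,0,0],[0,0,0],0.034],[[0,0,-0.02],[0,0,0],0.034],[[0,0,-0.04],[0,0,0],0.034],[[0,0,-0.04],[0,0,0],0.034],[[-0.03,0,-0.03],[0,0,0],0.034],[[-0.04,0,0],[0,0,0],0.034],[[-0.04,0,0],[0,0,0],0.034],[[0,0,0],[0,0,0],0.034]]'
python3 - <<'E'
from h import *
s=r.observe();im=r.snapshot('wrist')
q=proj('wrist',[rackpt('middle',*p) for p in ((-9,-27,55),(-34,-27,55),(16,-27,55),(-28,-27,64),(-9,27,55),(-28,27,64),(16,27,55))],s).round(0);print(q.tolist())
x0,y0=np.maximum(q.min(0)-40,0).astype(int);x1,y1=(q.max(0)+40).astype(int)
c=im[y0:y1,x0:x1];k=min(800/c.shape[1],600/c.shape[0]);print(x0,y0,k)
cv2.imwrite('pics/w7.png',cv2.resize(c,None,fx=k,fy=k,interpolation=cv2.INTER_CUBIC)[:,:,::-1])
hsv=cv2.cvtColor(im,cv2.COLOR_RGB2HSV);m=((hsv[...,0]>12)&(hsv[...,0]<26)&(hsv[...,1]>145)&(hsv[...,2]>50)).astype('uint8')
n,l,st,ce=cv2.connectedComponentsWithStats(cv2.morphologyEx(m,cv2.MORPH_OPEN,np.ones((3,3))))
print([st[i].tolist() for i in range(1,n) if st[i][4]>100])
print(s['tcp_pos'],s['tool_rot'][:,0])
plan([.461,-.0275,.10],rot(np.pi+.87))
E
```

```text
clock: 17.0
tcp_pos: [0.7475, -0.0167, 0.1274]
tool_rot: [[-0.993, -0.12, -0.005], [-0.12, 0.993, -0.001], [0.005, -0.0, -1.0]]
wrist_force: [-1.5, 0.2, -1.2]
opening: 0.0343
grasp_force: 0.0
[[315.0, 106.0], [315.0, 72.0], [315.0, 139.0], [315.0, 78.0], [384.0, 106.0], [387.0, 78.0], [382.0, 139.0]]
275 32 4.081632653061225
[[169, 16, 29, 58, 1388], [369, 75, 25, 65, 1443], [303, 78, 24, 61, 1433], [561, 80, 50, 77, 2022], [241, 310, 14, 58, 437], [378, 310, 14, 30, 221], [380, 341, 12, 27, 201], [343, 379, 144, 10, 983], [201, 385, 67, 4, 220], [298, 386, 44, 3, 132]]
[ 0.74750672 -0.01669357  0.12740962] [-0.99279676 -0.1197126   0.00484581]
clock 17.05 F [-0.7  0.3 -0.8] dist [-0.2845 -0.0106 -0.0274] turn [ 0.002 -0.007 -0.75 ] rows 7
[0.0405, 0.0034, 0.0042] [0.0003, -0.0009, -0.1072]
[0.0399, 0.0077, 0.0041] [0.0003, -0.0009, -0.1072]
[0.0389, 0.0119, 0.0041] [0.0003, -0.0009, -0.1072]
[0.0374, 0.016, 0.0041] [0.0003, -0.0009, -0.1072]
[0.0355, 0.0199, 0.004] [0.0003, -0.0009, -0.1072]
[0.0331, 0.0236, 0.004] [0.0003, -0.0009, -0.1072]
[0.0304, 0.027, 0.004] [0.0003, -0.0009, -0.1072]
```

The placed bush's outer end (row 139) agrees with prediction and with the neighbouring bush (140): home. Next, the short bush.

```bash
python3 -m creep '[[[0.04,0.003,0.004],[0,-0.001,-0.107],0.045],[[0.04,0.008,0.004],[0,-0.001,-0.107],0.045],[[0.039,0.012,0.004],[0,-0.001,-0.107],0.045],[[0.037,0.016,0.004],[0,-0.001,-0.107],0.045],[[0.036,0.02,0.004],[0,-0.001,-0.107],0.045],[[0.033,0.024,0.004],[0,-0.001,-0.107],0.045],[[0.03,0.027,0.004],[0,-0.001,-0.107],0.045],[[0,0,0],[0,0,0],0.045],[[0,0,0],[0,0,0],0.045]]'
python3 - <<'E'
from h import *
bush()
plan([.461,-.0275,.010],rot(np.pi+.87),3)
E
```

```text
clock: 17.95
tcp_pos: [0.4595, -0.0267, 0.1016]
tool_rot: [[-0.647, -0.762, 0.003], [-0.762, 0.647, 0.002], [-0.003, -0.001, -1.0]]
wrist_force: [0.8, -0.6, 0.1]
opening: 0.0451
grasp_force: 0.0
blob 460.4 115.3 size 65.9 14.8 yaw 0.99
blob 600.9 -3.0 size 67.1 14.9 yaw 0.745
blob 635.0 -147.7 size 54.8 22.1 yaw 3.106
blob 460.2 -25.6 size 42.7 19.2 yaw 0.908
blob 440.7 -222.8 size 66.3 20.0 yaw 1.166
clock 18.0 F [-0.4 -0.6  0.6] dist [ 0.     -0.0006 -0.0924] turn [-0.002  0.004 -0.003] rows 3
[0.0003, -0.0001, 0.0308] [-0.0007, 0.0013, -0.0009]
[0.0002, -0.0001, 0.0308] [-0.0007, 0.0013, -0.0009]
[0.0002, -0.0001, 0.0308] [-0.0007, 0.0013, -0.0009]
```

```bash
python3 - <<'E'
from h import *
plan([.4602,-.0256,-.033],rot(np.pi+.905),4)
E
```

```text
clock 18.0 F [-0.4 -0.6  0.6] dist [-0.0008  0.0013 -0.1354] turn [-0.002  0.004 -0.038] rows 4
[0.0, 0.0004, 0.0338] [-0.0006, 0.001, -0.0094]
[-0.0, 0.0004, 0.0338] [-0.0006, 0.001, -0.0094]
[-0.0001, 0.0004, 0.0338] [-0.0006, 0.001, -0.0094]
[-0.0001, 0.0004, 0.0338] [-0.0006, 0.001, -0.0094]
```

```bash
python3 -m creep '[[[0,0.0004,0.034],[-0.001,0.001,-0.01],0.045],[[0,0.0004,0.034],[-0.001,0.001,-0.009],0.045],[[0,0.0004,0.034],[0,0.001,-0.009],0.045],[[0,0.0002,0.015],[0,0.001,-0.01],0.045],[[0,0,0],[0,0,0],0.045]]'
python3 - <<'E'
from h import *
bush();plan([.4602,-.0256,-.033],rot(np.pi+.905),2)
E
```

```text
clock: 18.5
tcp_pos: [0.4588, -0.0254, -0.0174]
tool_rot: [[-0.617, -0.787, -0.007], [-0.787, 0.617, 0.001], [0.003, 0.006, -1.0]]
wrist_force: [0.3, 0.1, 1.0]
opening: 0.045
grasp_force: 0.0
blob 437.6 77.9 size 87.7 6.5 yaw 2.475
blob 437.9 36.5 size 39.4 8.9 yaw 1.026
blob 524.2 -31.5 size 39.2 8.9 yaw 0.788
blob 460.4 -25.5 size 46.6 19.2 yaw 0.919
blob 452.7 -197.7 size 24.5 13.4 yaw 2.437
clock 18.55 F [0.6 0.8 0.7] dist [-0.0001  0.     -0.0173] turn [ 0.003 -0.002  0.001] rows 2
[-0.0, 0.0, 0.0087] [0.0014, -0.0009, 0.0004]
[0.0, 0.0, 0.0087] [0.0014, -0.0009, 0.0004]
```

```bash
python3 -m creep '[[[0,0,0.006],[0.001,-0.001,0],0.045],[[0,0,0.006],[0.001,-0.001,0],0.045],[[0,0,0.004],[0,0,0],0.045],[[0,0,0],[0,0,0],0.0],[[0,0,0],[0,0,0],0],[[0,0,0],[0,0,0],0],[[0,0,0],[0,0,0],0],[[0,0,0],[0,0,0],0],[[0,0,0],[0,0,0],0]]'
```

```text
clock: 19.45
tcp_pos: [0.4603, -0.0257, -0.0307]
tool_rot: [[-0.617, -0.787, 0.002], [-0.787, 0.617, 0.0], [-0.001, -0.001, -1.0]]
wrist_force: [-1.2, 0.6, 1.3]
opening: 0.0194
grasp_force: 30.0
```

```bash
python3 -m creep '[[[0,0,-0.03],[0,0,0],0],[[0,0,-0.05],[0,0,0],0],[[0,0,-0.05],[0,0,0],0],[[0,0,0],[0,0,0],0]]'; python3 - <<'E'
from h import *
plan(rackpt('short',110,-20,150),rot(np.pi-.036))
E
```

```text
clock: 19.85
tcp_pos: [0.4655, -0.0267, 0.1072]
tool_rot: [[-0.617, -0.787, 0.016], [-0.787, 0.617, -0.002], [-0.008, -0.014, -1.0]]
wrist_force: [-0.7, 0.1, 0.5]
opening: 0.0193
grasp_force: 30.0
clock 19.85 F [-0.7  0.1  0.5] dist [ 0.261  -0.1627  0.0428] turn [-0.009  0.014  0.942] rows 7
[-0.0047, -0.0438, -0.0055] [-0.0013, 0.002, 0.1346]
[-0.0106, -0.0427, -0.0055] [-0.0013, 0.002, 0.1346]
[-0.0162, -0.0409, -0.0056] [-0.0013, 0.002, 0.1346]
[-0.0215, -0.0384, -0.0057] [-0.0013, 0.002, 0.1346]
[-0.0265, -0.0351, -0.0058] [-0.0013, 0.002, 0.1346]
[-0.0309, -0.0313, -0.0059] [-0.0013, 0.002, 0.1346]
[-0.0348, -0.0268, -0.006] [-0.0013, 0.002, 0.1346]
```

```bash
python3 -m creep '[[[-0.005,-0.044,-0.006],[-0.001,0.002,0.135],0],[[-0.011,-0.043,-0.006],[-0.001,0.002,0.135],0],[[-0.016,-0.041,-0.006],[-0.001,0.002,0.135],0],[[-0.022,-0.038,-0.006],[-0.001,0.002,0.135],0],[[-0.027,-0.035,-0.006],[-0.001,0.002,0.134],0],[[-0.031,-0.031,-0.006],[-0.001,0.002,0.134],0],[[-0.035,-0.027,-0.006],[-0.001,0.002,0.134],0],[[0,0,0],[0,0,0],0],[[0,0,0],[0,0,0],0]]'; python3 - <<'E'
from h import *
s=r.observe();im=r.snapshot('wrist');cv2.imwrite('pics/w8.png',im[:,:,::-1]);np.save('s8.npy',np.array([s['tcp_pos'],*s['tool_rot']]))
plan(rackpt('long',110,-20,150),rot(np.pi-.099))
E
```

```text
clock: 20.75
tcp_pos: [0.7225, -0.188, 0.137]
tool_rot: [[-0.999, 0.036, -0.017], [0.036, 0.999, 0.002], [0.017, 0.001, -1.0]]
wrist_force: [-0.2, 0.6, -0.7]
opening: 0.0191
grasp_force: 30.0
clock 20.8 F [-0.1  1.  -0.6] dist [0.0049 0.3257 0.0123] turn [ 0.001 -0.017  0.064] rows 8
[0.0008, 0.0407, -0.0015] [0.0001, -0.0021, 0.008]
[0.0012, 0.0407, -0.0015] [0.0001, -0.0021, 0.008]
[0.0015, 0.0407, -0.0015] [0.0001, -0.0021, 0.008]
[0.0018, 0.0407, -0.0015] [0.0001, -0.0021, 0.008]
[0.0021, 0.0407, -0.0015] [0.0001, -0.0021, 0.008]
[0.0024, 0.0406, -0.0015] [0.0001, -0.0021, 0.008]
[0.0028, 0.0406, -0.0015] [0.0001, -0.0021, 0.008]
[0.0031, 0.0406, -0.0015] [0.0001, -0.0021, 0.008]
```

```bash
python3 -m creep '[[[0.001,0.041,-0.002],[0,-0.002,0.008],0],[[0.001,0.041,-0.002],[0,-0.002,0.008],0],[[0.002,0.041,-0.002],[0,-0.002,0.008],0],[[0.002,0.041,-0.001],[0,-0.002,0.008],0],[[0.002,0.041,-0.001],[0,-0.002,0.008],0],[[0.002,0.041,-0.001],[0,-0.002,0.008],0],[[0.003,0.04,-0.002],[0,-0.002,0.008],0],[[0.003,0.04,-0.002],[0,-0.002,0.008],0],[[0,0,0],[0,0,0],0],[[0,0,0],[0,0,0],0]]'; python3 - <<'E'
from h import *
s=r.observe();im=r.snapshot('wrist')[:,:,::-1];cv2.imwrite('pics/w9.png',im);np.save('s9.npy',np.array([s['tcp_pos'],*s['tool_rot']]))
out=[]
for n,k in(('short',8),('long',9)):
    a=np.load(f's{k}.npy');s=dict(tcp_pos=a[0],tool_rot=a[1:]);im=cv2.imread(f'pics/w{k}.png')
    q=proj('wrist',[rackpt(n,*p) for p in ((65,50,8),(65,-50,8),(-65,-50,8),(-65,50,8))],s);c=q.mean(0)
    x0=int(c[0])-66;y0=max(int(c[1])-99,0);print(n,x0,y0,q.round(0).tolist())
    out.append(cv2.resize(im[y0:y0+198,x0:x0+132],(396,594),interpolation=cv2.INTER_CUBIC))
cv2.imwrite('pics/w10.png',np.hstack(out))
E
```

```text
clock: 21.8
tcp_pos: [0.7263, 0.14, 0.153]
tool_rot: [[-0.995, 0.096, 0.002], [0.096, 0.995, -0.001], [-0.002, -0.001, -1.0]]
wrist_force: [-0.4, -0.1, -1.2]
opening: 0.0193
grasp_force: 30.0
short 269 18 [[384.0, 188.0], [285.0, 188.0], [282.0, 46.0], [390.0, 47.0]]
long 268 13 [[382.0, 181.0], [286.0, 181.0], [284.0, 44.0], [388.0, 44.0]]
```

View pics/w10.png

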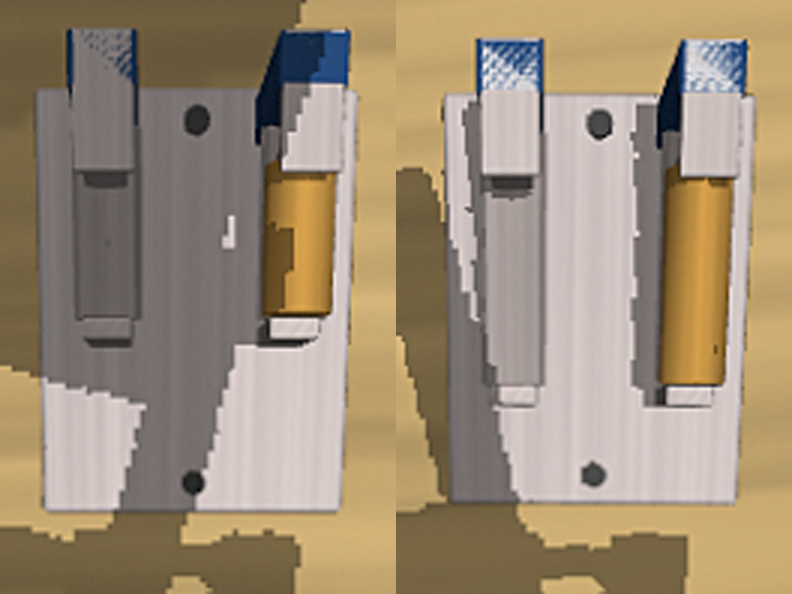

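Left (short rack): lip edge (74..134,171), stop (83..131,318), corners (341,511), (45,510), (37,90), (357,92). Right (long rack, after −396): lip edge (87..145,176), stop (102..140,386), corners (339,502), (54,502), (49,95), (356,95). Both nests are empty and clean.

```bash
python3 - <<'E'
from h import *
C=[(65,50,8),(65,-50,8),(-65,-50,8),(-65,50,8),(-28,-35,64),(-28,-19,64),(-28,19,64),(-28,35,64)]
D=dict(short=(8,(269,18),[(341,511),(45,510),(37,90),(357,91),(74,171),(134,171),(282,170),(343,170),(84,318),(131,318)],6),
 long=(9,(268,13),[(339,502),(54,502),(49,95),(356,95),(87,176),(145,176),(287,177),(345,177),(101,386),(140,386)],26))
for n,(k,o,px,sx) in D.items():
    a=np.load(f's{k}.npy');s=dict(tcp_pos=a[0],tool_rot=a[1:])
    fitrack(n,np.array(px)/3+o,C+[(sx,-34,43),(sx,-20,43)],s)
import re
t=open('h.py').read();t=re.sub(r'^RACK=.*',f"RACK={ {k:tuple(np.round(v[:3],4).tolist())+(0,) for k,v in RACK.items()} }",t,flags=re.M).replace('-.043]','-.041]');open('h.py','w').write(t)
p,R=tcp_for('short',13,90,-np.radians(15),1);plan(p,R,9)
E
```

```text
short [ 0.6177 -0.1667 -0.033 ] res px [[0.5, 0.4], [-0.3, 0.8], [-0.8, -0.8], [1.0, -1.1], [-0.3, 0.3], [0.3, 0.2], [-0.3, 0.6], [-0.2, 0.7], [-0.2, -0.5], [0.4, -0.5]]
long [ 0.6194  0.1696 -0.0963] res px [[1.3, 0.9], [0.6, 0.8], [-0.4, -0.8], [1.9, -0.4], [-0.3, 0.3], [-0.0, 0.2], [-0.8, 0.0], [-0.5, 0.2], [-1.8, -0.4], [0.5, -0.4]]
clock 21.85 F [ 0.2 -0.1 -1.3] dist [-0.0847 -0.3333 -0.1042] turn [-0.009 -0.26  -0.065] rows 9
[0.0058, -0.0378, 0.0116] [-0.001, -0.0288, -0.0072]
[0.0064, -0.0377, 0.0114] [-0.001, -0.0288, -0.0072]
[0.007, -0.0377, 0.0111] [-0.001, -0.0288, -0.0072]
[0.0075, -0.0377, 0.0109] [-0.001, -0.0288, -0.0072]
[0.0081, -0.0376, 0.0106] [-0.001, -0.0288, -0.0072]
[0.0087, -0.0376, 0.0103] [-0.001, -0.0288, -0.0072]
[0.0093, -0.0375, 0.01] [-0.001, -0.0288, -0.0072]
[0.0098, -0.0375, 0.0097] [-0.001, -0.0288, -0.0072]
[0.0104, -0.0374, 0.0094] [-0.001, -0.0288, -0.0072]
```

```bash
python3 -m creep '[[[0.006,-0.038,0.011],[-0.001,-0.029,-0.007],0],[[0.006,-0.038,0.011],[-0.001,-0.029,-0.007],0],[[0.007,-0.038,0.011],[-0.001,-0.029,-0.007],0],[[0.008,-0.038,0.011],[-0.001,-0.029,-0.007],0],[[0.008,-0.038,0.011],[-0.001,-0.029,-0.007],0],[[0.009,-0.038,0.01],[-0.001,-0.029,-0.007],0],[[0.009,-0.037,0.01],[-0.001,-0.029,-0.007],0],[[0.01,-0.037,0.01],[-0.001,-0.029,-0.008],0],[[0.01,-0.037,0.01],[-0.001,-0.028,-0.008],0],[[0,0,0],[0,0,0],0],[[0,0,0],[0,0,0],0]]'
python3 - <<'E'
from h import *
p,R=tcp_for('short',2,56.3,-np.radians(15),1);plan(p,R,4)
E
```

```text
clock: 22.95
tcp_pos: [0.6408, -0.1966, 0.0482]
tool_rot: [[-0.965, 0.038, 0.258], [0.037, 0.999, -0.009], [-0.258, 0.001, -0.966]]
wrist_force: [0.5, -0.3, -0.9]
opening: 0.0192
grasp_force: 30.0
clock 22.95 F [ 0.5 -0.3 -0.9] dist [-0.0104  0.0025 -0.0312] turn [-0.001 -0.001 -0.005] rows 4
[0.0046, 0.0005, 0.0069] [-0.0002, -0.0002, -0.0012]
[0.0046, 0.0005, 0.0069] [-0.0002, -0.0002, -0.0012]
[0.0046, 0.0005, 0.0069] [-0.0002, -0.0002, -0.0012]
[0.0046, 0.0005, 0.0069] [-0.0002, -0.0002, -0.0012]
```

```bash
python3 -m creep '[[[0.0046,0.0005,0.007],[0,0,-0.001],0],[[0.0046,0.0005,0.007],[0,0,-0.001],0],[[0.0046,0.0005,0.007],[0,0,-0.001],0],[[0.0046,0.0005,0.007],[0,0,-0.001],0],[[0,0,0],[0,0,0],0],[[0,0,0],[0,0,0],0]]'
python3 - <<'E'
from h import *
p,R=tcp_for('short',-19.1,50.6,-np.radians(15),1);plan(p,R,6)
E
```

```text
clock: 23.55
tcp_pos: [0.6319, -0.1922, 0.0164]
tool_rot: [[-0.965, 0.03, 0.259], [0.029, 1.0, -0.009], [-0.259, -0.001, -0.966]]
wrist_force: [-0.8, 0.5, -1.5]
opening: 0.0192
grasp_force: 30.0
clock 23.55 F [-0.8  0.5 -1.5] dist [-0.0226 -0.0012 -0.0051] turn [0.    0.    0.003] rows 6
[0.0038, -0.0003, -0.0001] [0.0, 0.0, 0.0005]
[0.0038, -0.0003, -0.0001] [0.0, 0.0, 0.0005]
[0.0038, -0.0003, -0.0001] [0.0, 0.0, 0.0005]
[0.0038, -0.0003, -0.0001] [0.0, 0.0, 0.0005]
[0.0038, -0.0003, -0.0001] [0.0, 0.0, 0.0005]
[0.0038, -0.0003, -0.0001] [0.0, 0.0, 0.0005]
```

```bash
python3 -m creep '[[[0.004,-0.0005,0],[0,0,0.001],0],[[0.004,-0.0005,0],[0,0,0.001],0],[[0.004,-0.0004,0],[0,0,0.001],0],[[0.003,0,0],[0,0,0],0],[[0,0,0],[0,0,0],0],[[0,0,0],[0,0,0],0]]'
python3 - <<'E'
from h import *
p,R=tcp_for('short',-19.1,50.6,-np.radians(15),1);plan(p,R,2)
E
```

```text
clock: 24.15
tcp_pos: [0.6182, -0.1939, 0.0138]
tool_rot: [[-0.965, 0.034, 0.261], [0.032, 0.999, -0.01], [-0.261, -0.001, -0.965]]
wrist_force: [2.4, 0.3, -0.7]
opening: 0.0193
grasp_force: 30.0
clock 24.15 F [ 2.4  0.3 -0.7] dist [-0.0089  0.0005 -0.0025] turn [-0.001  0.003 -0.   ] rows 2
[0.0046, 0.0001, 0.0] [-0.0005, 0.0013, -0.0002]
[0.0046, 0.0001, 0.0] [-0.0005, 0.0013, -0.0002]
```

```bash
python3 -m creep '[[[0.003,0,0],[0,0.001,0],0],[[0.003,0,0],[0,0.001,0],0],[[0.003,0,0],[0,0.001,0],0],[[0,0,0],[0,0,0],0],[[0,0,0],[0,0,0],0]]'
python3 - <<'E'
from h import *
p,R=tcp_for('short',-19.1,50.6,-np.radians(15),1);plan(p,R,1)
p,R=tcp_for('short',-17.5,45.5,0,1);plan(p,R,7)
E
```

```text
clock: 24.65
tcp_pos: [0.6104, -0.194, 0.0122]
tool_rot: [[-0.965, 0.034, 0.26], [0.032, 0.999, -0.01], [-0.26, -0.002, -0.966]]
wrist_force: [5.3, 0.4, 2.8]
opening: 0.0191
grasp_force: 30.0
clock 24.65 F [5.3 0.4 2.8] dist [-0.0011  0.0005 -0.001 ] turn [-0.002  0.001 -0.   ] rows 1
[0.0013, 0.0005, 0.0006] [-0.0017, 0.0015, -0.0003]
clock 24.65 F [5.3 0.4 2.8] dist [-0.01    0.0008 -0.0077] turn [-0.002  0.263 -0.001] rows 7
[0.0017, 0.0001, 0.0007] [-0.0002, 0.0376, -0.0001]
[0.0016, 0.0001, 0.0008] [-0.0002, 0.0376, -0.0001]
[0.0016, 0.0001, 0.0008] [-0.0002, 0.0376, -0.0001]
[0.0016, 0.0001, 0.0009] [-0.0002, 0.0376, -0.0001]
[0.0016, 0.0001, 0.0009] [-0.0002, 0.0376, -0.0001]
[0.0015, 0.0001, 0.001] [-0.0002, 0.0376, -0.0001]
[0.0015, 0.0001, 0.001] [-0.0002, 0.0376, -0.0001]
```

```bash
python3 -m creep '[[[0.002,0.0003,0.0007],[0,0.037,0],0],[[0.0017,0.0002,0.0008],[0,0.038,0],0],[[0.0016,0.0002,0.0008],[0,0.038,0],0],[[0.0016,0,0.0009],[0,0.038,0],0],[[0.0016,0,0.0009],[0,0.038,0],0],[[0.0015,0,0.001],[0,0.038,0],0],[[0.0015,0,0.001],[0,0.037,0],0],[[0,0,0],[0,0,0],0],[[0,0,0],[0,0,0],0]]'
python3 - <<'E'
from h import *
p,R=tcp_for('short',-17.5,45,0,1);plan(p,R,1)
E
```

```text
clock: 25.55
tcp_pos: [0.6005, -0.1934, 0.0045]
tool_rot: [[-0.999, 0.033, 0.0], [0.033, 0.999, -0.002], [-0.0, -0.002, -1.0]]
wrist_force: [5.6, -2.0, 3.7]
opening: 0.0191
grasp_force: 30.0
clock 25.55 F [ 5.6 -2.   3.7] dist [-0.0002  0.0002 -0.0005] turn [-0.002  0.    -0.   ] rows 1
[0.0002, 0.0002, 0.0005] [-0.0023, 0.0002, -0.0004]
```

```bash
python3 -m creep '[[[0,0.0002,0.001],[0,0,0],0],[[0,0,0],[0,0,0],0],[[0,0,0],[0,0,0],0]]'
```

```text
clock: 25.85
tcp_pos: [0.6005, -0.1934, 0.0045]
tool_rot: [[-0.999, 0.033, 0.001], [0.033, 0.999, -0.003], [-0.001, -0.003, -1.0]]
wrist_force: [4.5, -1.5, 8.5]
opening: 0.0194
grasp_force: 30.0
```

```bash
python3 -m creep '[[[0,0,0],[0,0,0],0.034],[[0,0,0],[0,0,0],0.034],[[0,0,0],[0,0,0],0.034],[[0,0,0],[0,0,0],0.034],[[0,0,-0.02],[0,0,0],0.034],[[0,0,-0.04],[0,0,0],0.034],[[0,0,-0.04],[0,0,0],0.034],[[-0.03,0,-0.03],[0,0,0],0.034],[[-0.04,0,0],[0,0,0],0.034],[[-0.04,0,0],[0,0,0],0.034],[[0,0,0],[0,0,0],0.034]]'
cat >> h.py <<'E'
def check(n,L):
    s=r.observe();im=r.snapshot('wrist');e=-34+L
    q=proj('wrist',[rackpt(n,*p) for p in ((e,-27,55),(e,27,55),(-28,-35,64),(-28,-19,64))],s).round(0);print(q.tolist())
    hsv=cv2.cvtColor(im,cv2.COLOR_RGB2HSV);m=((hsv[...,0]>12)&(hsv[...,0]<26)&(hsv[...,1]>145)&(hsv[...,2]>50)).astype('uint8')
    k,l,st,ce=cv2.connectedComponentsWithStats(cv2.morphologyEx(m,cv2.MORPH_OPEN,np.ones((3,3))))
    print([(st[i][:4].tolist(),st[i][1]+st[i][3]) for i in range(1,k) if st[i][4]>100 and st[i][1]<200])
E
python3 - <<'E'
from h import *
check('short',40)
plan([.4405,-.2225,.11],rot(1.17),14)
E
```

```text
clock: 26.95
tcp_pos: [0.7112, -0.1954, 0.1291]
tool_rot: [[-0.999, 0.032, -0.006], [0.032, 0.999, 0.001], [0.006, 0.0, -1.0]]
wrist_force: [0.1, 0.8, -0.8]
opening: 0.034
grasp_force: 0.0
[[314.0, 134.0], [381.0, 134.0], [304.0, 87.0], [325.0, 87.0]]
[([368, 83, 24, 52], np.int32(135)), ([303, 87, 23, 48], np.int32(135)), ([554, 111, 28, 61], np.int32(172)), ([493, 120, 26, 60], np.int32(180))]
clock 27.0 F [-1.2 -0.3 -0.1] dist [-0.2687 -0.0272 -0.0191] turn [-0.007 -0.006  1.939] rows 14
[0.0191, -0.0026, 0.0015] [-0.0005, -0.0004, 0.1385]
[0.0186, -0.0052, 0.0015] [-0.0005, -0.0004, 0.1385]
[0.0177, -0.0077, 0.0015] [-0.0005, -0.0004, 0.1385]
[0.0164, -0.0101, 0.0015] [-0.0005, -0.0004, 0.1385]
[0.0149, -0.0122, 0.0015] [-0.0005, -0.0004, 0.1385]
[0.0131, -0.0142, 0.0015] [-0.0005, -0.0004, 0.1385]
[0.011, -0.0158, 0.0014] [-0.0005, -0.0004, 0.1385]
[0.0087, -0.0172, 0.0014] [-0.0005, -0.0004, 0.1385]
[0.0062, -0.0182, 0.0014] [-0.0005, -0.0004, 0.1385]
[0.0037, -0.0189, 0.0014] [-0.0005, -0.0004, 0.1385]
[0.001, -0.0193, 0.0014] [-0.0005, -0.0004, 0.1385]
[-0.0017, -0.0192, 0.0014] [-0.0005, -0.0004, 0.1385]
[-0.0043, -0.0188, 0.0014] [-0.0005, -0.0004, 0.1385]
[-0.0069, -0.018, 0.0014] [-0.0005, -0.0004, 0.1385]
```

```bash
python3 -m creep '[[[0.019,-0.003,0.001],[0,0,0.139],0.045],[[0.019,-0.005,0.001],[0,0,0.139],0.045],[[0.018,-0.008,0.001],[0,0,0.139],0.045],[[0.016,-0.01,0.001],[0,0,0.139],0.045],[[0.015,-0.012,0.001],[0,0,0.139],0.045],[[0.013,-0.014,0.001],[0,0,0.139],0.045],[[0.011,-0.016,0.001],[0,0,0.138],0.045],[[0.009,-0.017,0.001],[0,0,0.138],0.045],[[0.006,-0.018,0.001],[0,0,0.138],0.045],[[0.004,-0.019,0.001],[0,0,0.138],0.045],[[0.001,-0.019,0.001],[0,0,0.138],0.045],[[-0.002,-0.019,0.001],[0,0,0.138],0.045]]'
python3 -m creep '[[[-0.004,-0.019,0.001],[0,0,0.138],0.045],[[-0.007,-0.018,0.001],[0,0,0.138],0.045],[[0,0,0],[0,0,0],0.045],[[0,0,0],[0,0,0],0.045]]'
python3 - <<'E'
from h import *
bush()
plan([.4405,-.2225,-.020],rot(1.168),4)
E
```

```text
clock: 28.2
tcp_pos: [0.4765, -0.2179, 0.1197]
tool_rot: [[0.13, 0.991, -0.006], [0.992, -0.13, 0.0], [-0.0, -0.006, -1.0]]
wrist_force: [-0.7, 0.3, -0.5]
opening: 0.0448
grasp_force: 0.0
clock: 28.6
tcp_pos: [0.4397, -0.222, 0.1185]
tool_rot: [[0.388, 0.921, -0.004], [0.921, -0.388, -0.0], [-0.002, -0.004, -1.0]]
wrist_force: [1.1, 0.7, 0.8]
opening: 0.0447
grasp_force: 0.0
blob 483.2 -368.9 size 69.6 15.6 yaw 1.294
blob 303.9 -294.3 size 71.0 16.0 yaw 1.053
blob 440.2 -222.3 size 62.9 18.9 yaw 1.173
blob 621.9 -198.6 size 52.8 21.7 yaw 3.108
blob 632.4 -138.4 size 35.6 21.9 yaw 3.107
clock 28.65 F [ 0.2 -0.4  0.1] dist [ 0.0002 -0.0004 -0.1386] turn [-0.004  0.002  0.004] rows 4
[-0.0, 0.0002, 0.0347] [-0.0009, 0.0004, 0.001]
[-0.0, 0.0002, 0.0347] [-0.0009, 0.0004, 0.001]
[-0.0001, 0.0002, 0.0347] [-0.0009, 0.0004, 0.001]
[-0.0001, 0.0001, 0.0347] [-0.0009, 0.0004, 0.001]
```

```bash
python3 -m creep '[[[0,0.0002,0.035],[-0.001,0,0],0.045],[[0,0.0001,0.035],[-0.001,0,0],0.045],[[0,0.0002,0.035],[-0.001,0,0],0.045],[[0,0,0.025],[-0.001,0,0],0.045],[[0,0,0.012],[0,0,0],0.045],[[0,0,0.004],[0,0,0],0.045],[[0,0,0],[0,0,0],0.045]]'; python3 - <<'E'
from h import *
plan([.4402,-.2223,-.032],rot(1.17),1)
E
```

```text
clock: 29.35
tcp_pos: [0.4411, -0.2227, -0.027]
tool_rot: [[0.389, 0.921, -0.0], [0.921, -0.389, -0.002], [-0.002, 0.0, -1.0]]
wrist_force: [0.0, 0.4, -0.5]
opening: 0.045
grasp_force: 0.0
clock 29.35 F [ 0.   0.4 -0.5] dist [-0.0009  0.0004 -0.005 ] turn [0.    0.002 0.001] rows 1
[0.0, -0.001, 0.005] [0.0003, 0.0018, 0.0009]
```

```bash
python3 -m creep '[[[0,-0.0005,0.003],[0,0.001,0],0.045],[[0,-0.0005,0.002],[0,0,0],0.045],[[0,0,0],[0,0,0],0.0],[[0,0,0],[0,0,0],0.0],[[0,0,0],[0,0,0],0],[[0,0,0],[0,0,0],0],[[0,0,0],[0,0,0],0],[[0,0,0],[0,0,0],0]]';  python3 -m creep '[[[0,0,-0.03],[0,0,0],0],[[0,0,-0.05],[0,0,0],0],[[0,0,-0.05],[0,0,0],0],[[0,0,0],[0,0,0],0]]'
python3 - <<'E'
from h import *
p,R=tcp_for('long',25,110,0,0)
plan(p,R,13)
E
```

```text
clock: 30.15
tcp_pos: [0.4397, -0.2223, -0.0322]
tool_rot: [[0.39, 0.921, -0.0], [0.921, -0.39, -0.001], [-0.001, 0.0, -1.0]]
wrist_force: [-0.2, 0.1, 1.6]
opening: 0.0194
grasp_force: 30.0
clock: 30.55
tcp_pos: [0.4444, -0.225, 0.1058]
tool_rot: [[0.39, 0.921, 0.012], [0.921, -0.39, -0.009], [-0.003, 0.014, -1.0]]
wrist_force: [0.8, -0.5, -1.1]
opening: 0.0192
grasp_force: 30.0
clock 30.55 F [ 0.8 -0.5 -1.1] dist [ 0.1973  0.3654 -0.0368] turn [ 0.007  0.016 -1.875] rows 13
[0.0318, 0.003, 0.0028] [0.0005, 0.0012, -0.1442]
[0.031, 0.0075, 0.0028] [0.0005, 0.0012, -0.1442]
[0.0296, 0.0119, 0.0028] [0.0005, 0.0012, -0.1442]
[0.0276, 0.016, 0.0029] [0.0005, 0.0012, -0.1442]
[0.025, 0.0198, 0.0029] [0.0005, 0.0012, -0.1442]
[0.0219, 0.0232, 0.0029] [0.0005, 0.0012, -0.1442]
[0.0183, 0.0261, 0.0029] [0.0005, 0.0012, -0.1442]
[0.0144, 0.0285, 0.0029] [0.0005, 0.0012, -0.1442]
[0.0101, 0.0303, 0.0029] [0.0005, 0.0012, -0.1442]
[0.0057, 0.0314, 0.0029] [0.0005, 0.0012, -0.1442]
[0.0011, 0.0319, 0.0029] [0.0005, 0.0012, -0.1442]
[-0.0035, 0.0317, 0.0029] [0.0005, 0.0012, -0.1442]
[-0.008, 0.0309, 0.0029] [0.0005, 0.0012, -0.1442]
```

```bash
sed -i 's/-\.041\]/-.042]/' h.py; python3 -m creep '[[[0.032,0.003,0.003],[0.001,0.001,-0.144],0],[[0.031,0.008,0.003],[0,0.001,-0.144],0],[[0.03,0.012,0.003],[0.001,0.001,-0.144],0],[[0.028,0.016,0.003],[0,0.001,-0.144],0],[[0.025,0.02,0.003],[0.001,0.001,-0.144],0],[[0.022,0.023,0.003],[0,0.001,-0.144],0],[[0.018,0.026,0.003],[0.001,0.001,-0.144],0],[[0.014,0.029,0.003],[0,0.001,-0.144],0],[[0.01,0.03,0.003],[0.001,0.001,-0.144],0],[[0.006,0.031,0.003],[0,0.001,-0.144],0],[[0.001,0.032,0.003],[0.001,0.001,-0.144],0],[[-0.004,0.032,0.003],[0,0.001,-0.144],0]]'
python3 -m creep '[[[-0.008,0.031,0.003],[0,0.001,-0.144],0],[[0,0,0],[0,0,0],0],[[0,0,0],[0,0,0],0]]'
python3 - <<'E'
from h import *
p,R=tcp_for('long',9,58,-np.radians(12),1);plan(p,R,6)
E
```

```text
clock: 31.75
tcp_pos: [0.6225, 0.1164, 0.0604]
tool_rot: [[-0.972, 0.235, -0.012], [0.235, 0.972, 0.006], [0.013, 0.003, -1.0]]
wrist_force: [1.0, -0.6, -1.7]
opening: 0.0191
grasp_force: 30.0
clock: 32.05
tcp_pos: [0.6372, 0.1436, 0.0576]
tool_rot: [[-0.995, 0.099, -0.014], [0.099, 0.995, 0.006], [0.014, 0.005, -1.0]]
wrist_force: [-0.6, -0.1, -1.9]
opening: 0.0193
grasp_force: 30.0
clock 32.05 F [-0.6 -0.1 -1.9] dist [-0.0018 -0.0027 -0.0404] turn [ 0.004 -0.224 -0.004] rows 6
[0.0002, -0.0005, 0.0067] [0.0007, -0.0373, -0.0006]
[0.0004, -0.0005, 0.0067] [0.0007, -0.0373, -0.0006]
[0.0007, -0.0005, 0.0067] [0.0007, -0.0373, -0.0006]
[0.0009, -0.0005, 0.0067] [0.0007, -0.0373, -0.0006]
[0.0012, -0.0005, 0.0066] [0.0007, -0.0373, -0.0006]
[0.0014, -0.0005, 0.0066] [0.0007, -0.0373, -0.0006]
```

```bash
python3 -m creep '[[[0,-0.0005,0.0067],[0.001,-0.037,0],0],[[0.0004,-0.0005,0.0067],[0.001,-0.037,-0.001],0],[[0.0007,-0.0005,0.0067],[0.001,-0.037,0],0],[[0.001,-0.0005,0.0067],[0.001,-0.037,-0.001],0],[[0.001,-0.0005,0.0067],[0,-0.037,0],0],[[0.0014,-0.0005,0.0066],[0,-0.037,-0.001],0],[[0,0,0],[0,0,0],0],[[0,0,0],[0,0,0],0]]'
python3 - <<'E'
from h import *
p,R=tcp_for('long',10,56,-np.radians(12),1);plan(p,R,1)
p,R=tcp_for('long',-9.6,51.8,-np.radians(12),1);plan(p,R,6)
E
```

```text
clock: 32.85
tcp_pos: [0.6359, 0.1398, 0.0186]
tool_rot: [[-0.974, 0.098, 0.207], [0.096, 0.995, -0.019], [-0.207, 0.001, -0.978]]
wrist_force: [-0.3, 0.7, -2.0]
opening: 0.0193
grasp_force: 30.0
clock 32.85 F [-0.3  0.7 -2. ] dist [ 0.0005  0.0011 -0.0034] turn [ 0.001 -0.    -0.002] rows 1
[0.0004, 0.0011, 0.0034] [0.0007, -0.0005, -0.0021]
clock 32.85 F [-0.3  0.7 -2. ] dist [-0.019   0.003  -0.0076] turn [ 0.001 -0.    -0.002] rows 6
[0.0034, 0.0002, 0.0006] [0.0001, -0.0001, -0.0003]
[0.0034, 0.0002, 0.0006] [0.0001, -0.0001, -0.0003]
[0.0034, 0.0002, 0.0006] [0.0001, -0.0001, -0.0003]
[0.0034, 0.0002, 0.0006] [0.0001, -0.0001, -0.0003]
[0.0034, 0.0002, 0.0006] [0.0001, -0.0001, -0.0003]
[0.0034, 0.0002, 0.0006] [0.0001, -0.0001, -0.0003]
```

```bash
python3 -m creep '[[[0,0.001,0.0034],[0.001,0,-0.002],0],[[0.004,0,0],[0,0,0],0],[[0.004,0,0],[0,0,0],0],[[0.004,0,0],[0,0,0],0],[[0,0,0],[0,0,0],0],[[0,0,0],[0,0,0],0]]'
python3 - <<'E'
from h import *
p,R=tcp_for('long',-9.6,51.8,-np.radians(12),1);plan(p,R,3)
E
```

```text
clock: 33.45
tcp_pos: [0.6264, 0.1427, 0.0135]
tool_rot: [[-0.973, 0.095, 0.209], [0.093, 0.996, -0.02], [-0.21, 0.0, -0.978]]
wrist_force: [1.9, -1.5, -1.9]
opening: 0.0193
grasp_force: 30.0
clock 33.45 F [ 1.9 -1.5 -1.9] dist [-0.0095 -0.     -0.0026] turn [0.    0.002 0.001] rows 3
[0.0033, -0.0003, 0.0002] [0.0002, 0.0008, 0.0005]
[0.0033, -0.0003, 0.0002] [0.0002, 0.0008, 0.0005]
[0.0033, -0.0003, 0.0002] [0.0002, 0.0008, 0.0005]
```

```bash
python3 -m creep '[[[0.0033,-0.0003,0.0002],[0,0.001,0],0],[[0.0033,-0.0003,0.0002],[0,0.001,0],0],[[0.0033,-0.0003,0.0002],[0,0.001,0.001],0],[[0,0,0],[0,0,0],0],[[0,0,0],[0,0,0],0]]'
python3 - <<'E'
from h import *
p,R=tcp_for('long',-9.6,51.8,-np.radians(12),1);plan(p,R,1)
p,R=tcp_for('long',-7.5,45.4,0,1);plan(p,R,6)
E
```

```text
clock: 33.95
tcp_pos: [0.618, 0.143, 0.0121]
tool_rot: [[-0.973, 0.096, 0.209], [0.094, 0.995, -0.019], [-0.21, 0.001, -0.978]]
wrist_force: [5.1, 0.4, 1.6]
opening: 0.0195
grasp_force: 30.0
clock 33.95 F [5.1 0.4 1.6] dist [-0.0011 -0.0003 -0.0011] turn [0.001 0.002 0.   ] rows 1
[0.0013, -0.0004, 0.0009] [0.0014, 0.0022, 0.0002]
clock 33.95 F [5.1 0.4 1.6] dist [-0.0077  0.0003 -0.0087] turn [0.001 0.212 0.   ] rows 6
[0.0016, -0.0001, 0.0011] [0.0002, 0.0353, 0.0001]
[0.0015, -0.0001, 0.0012] [0.0002, 0.0353, 0.0001]
[0.0015, -0.0001, 0.0013] [0.0002, 0.0353, 0.0001]
[0.0014, -0.0001, 0.0013] [0.0002, 0.0353, 0.0001]
[0.0014, -0.0001, 0.0014] [0.0002, 0.0353, 0.0001]
[0.0013, -0.0001, 0.0014] [0.0002, 0.0353, 0.0001]
```

```bash
python3 -m creep '[[[0.002,-0.0002,0.0011],[0,0.035,0],0],[[0.0016,-0.0002,0.0012],[0,0.036,0],0],[[0.0015,0,0.0013],[0,0.035,0],0],[[0.0014,0,0.0013],[0,0.036,0],0],[[0.0014,0,0.0014],[0,0.035,0],0],[[0.0013,0,0.0014],[0,0.035,0],0],[[0,0,0],[0,0,0],0],[[0,0,0],[0,0,0],0]]'
python3 -m creep '[[[0,0,0.001],[0,0,0],0],[[0,0,0],[0,0,0],0],[[0,0,0],[0,0,0],0]]'
python3 - <<'E'
from h import *
p,R=tcp_for('long',-7.5,45,0,1);plan(p,R,1)
E
```

```text
clock: 34.75
tcp_pos: [0.6101, 0.143, 0.0031]
tool_rot: [[-0.995, 0.096, 0.0], [0.096, 0.995, 0.001], [-0.0, 0.001, -1.0]]
wrist_force: [5.4, -0.8, 3.7]
opening: 0.0194
grasp_force: 30.0
clock: 35.05
tcp_pos: [0.6102, 0.143, 0.003]
tool_rot: [[-0.995, 0.096, 0.001], [0.096, 0.995, 0.0], [-0.001, 0.001, -1.0]]
wrist_force: [3.5, -1.5, 7.6]
opening: 0.0196
grasp_force: 30.0
clock 35.05 F [ 3.5 -1.5  7.6] dist [ 0.0002  0.0004 -0.    ] turn [0.001 0.001 0.   ] rows 1
[-0.0001, 0.0004, 0.0] [0.0006, 0.0007, 0.0004]
```

Seated on the saddle. Release, retreat and check.

```bash
python3 -m creep '[[[0,0,0],[0,0,0],0.034],[[0,0,0],[0,0,0],0.034],[[0,0,0],[0,0,0],0.034],[[0,0,0],[0,0,0],0.034],[[0,0,-0.02],[0,0,0],0.034],[[0,0,-0.04],[0,0,0],0.034],[[0,0,-0.04],[0,0,0],0.034],[[-0.03,0,-0.03],[0,0,0],0.034],[[-0.04,0,0],[0,0,0],0.034],[[-0.04,0,0],[0,0,0],0.034],[[0,0,0],[0,0,0],0.034]]'
python3 - <<'E'
from h import *
check('long',60)
# top/scene comparison: pixel change around bystanders and ends of bushes in the scene picture
a=cv2.imread('pics/scene0.png');b=r.snapshot('scene')[:,:,::-1]
f=lambda i:((lambda h:(h[...,0]>12)&(h[...,0]<26)&(h[...,1]>185)&(h[...,2]>90))(cv2.cvtColor(i,cv2.COLOR_BGR2HSV)))
for n,L in(('short',40),('middle',50),('long',60)):
    p=proj('scene',[rackpt(n,-34+L/2,y,45) for y in(-27,27)]).round(0);print(n,p.tolist(),[int(f(np.ascontiguousarray(b))[int(y)-10:int(y)+11,int(x)-14:int(x)+15].sum()) for x,y in p])
cv2.imwrite('pics/final.png',b)
E
```

```text
clock: 36.15
tcp_pos: [0.7205, 0.1316, 0.128]
tool_rot: [[-0.995, 0.097, -0.006], [0.097, 0.995, 0.0], [0.006, -0.0, -1.0]]
wrist_force: [-1.0, 0.4, -0.1]
opening: 0.0341
grasp_force: 0.0
[[317.0, 147.0], [384.0, 147.0], [307.0, 72.0], [328.0, 72.0]]
[([370, 69, 26, 78], np.int32(147)), ([305, 72, 24, 75], np.int32(147)), ([159, 117, 38, 64], np.int32(181)), ([0, 119, 11, 43], np.int32(162)), ([99, 133, 41, 62], np.int32(195))]
short [[258.0, 205.0], [270.0, 216.0]] [73, 17]
middle [[286.0, 246.0], [301.0, 257.0]] [34, 3]
long [[340.0, 282.0], [355.0, 297.0]] [168, 164]
```

```bash
python3 -c "
from cell import r
print(r.hand_in())"
```

```text
the job is handed in; nothing more can be done
None
```

All three bushes are clipped into the empty nests of the rows matching their length, and the job was handed in at about 36 s. Wrist pictures after each release put each bush's stop end within 1 px of where it should be and of the bush already in that row.

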